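# Weigh the storage jar on the kitchen balance

### The job

The full storage jar standing on one pan of the kitchen balance should weigh 600 g. Check it: stand brass weights, chosen from the 400 g, 200 g and 100 g ones on the worktop, upright on the empty pan until the beam floats level.

Things in the scene. Friction and masses are not known exactly. Their poses are not given: they have to be found in the camera images.
- w400_mid (a point): Centre (half-way up, on the axis) of the 400 g weight: the largest of three upright brass cylinders of like shape standing loose on the worktop, told apart by size; 36 mm in diameter, 48 mm high, a narrow groove from 35 to 41 mm above its foot (grip below it). z axis up.
- w200_mid (a point): Centre (half-way up, on the axis) of the 200 g weight: the middle-sized brass cylinder, 28 mm in diameter, 40 mm high, groove from 29 to 34 mm above its foot. z axis up. The 100 g weight (22 mm in diameter, 32 mm high, not tracked) stands within 0.25 m of these two; all three stand at least 80 mm apart, centre to centre.
- pan_top (a point): Centre of the top face of the empty pan, a flat steel disc 130 mm across, no rim; 138 mm above the worktop at the start, 120 mm when level. A linkage keeps it horizontal, and where a weight stands on it does not matter. z up; y points along the beam to the jar's pan, 280 mm off; x across the beam. The jar (124 mm high, 90 mm across) is the only thing higher than the pan near it.
- beam (a joint): Tilt of the beam, rad: 0 level, positive with the jar's pan low and the empty pan high; stops at +0.13 (the start) and -0.13. It stays at the stop until the load is within about 100 g of balance, then floats and settles in about 1 s, off level by 0.013 rad per 10 g of difference (the jar may be up to 18 g off 600 g). The empty pan sinks 18 mm from start to level.
Things that resemble listed ones, but are neither listed nor needed, are in the scene too. Leave any pink look-alike of the part that bears w200_mid alone.

How it is judged:
At the end, for the whole second after the job is handed in: The beam is at rest within 0.06 rad (3.4 degrees) of level, and the 400 g and 200 g weights stand upright (within 15 degrees) on the formerly empty pan, their axes within 60 mm of its centre (value of joint beam between -0.06 and 0.06 rad and velocity of joint beam between -0.1 and 0.1 rad/s and horizontal distance between each of w400_mid, w200_mid and pan_top below 0.06 m and z of w400_mid in the frame of pan_top between 0.015 and 0.09 m and angle between each of w400_mid, w200_mid's own z axis and vertical below 0.26 rad and z of w200_mid in the frame of pan_top between 0.012 and 0.09 m); the robot touches nothing.
It also fails if it takes over 58 s, if anything falls off the work surface, if the arm or the gripper's body presses on something with over 40 N, if the wrist force passes 120 N, or if a joint passes its speed limit or range.

### The arm

A 6-joint arm with a two-finger parallel gripper is mounted at the origin on the work surface. World frame = base frame: x ahead of the robot, y to its left, z up, the work surface at z = 0. Lengths are in m, angles in rad, forces in N, time in s.
With the tool pointing down it reaches from about 0.375 to 0.975 m from the base axis. Payload 3.8 kg.
Tool frame: the origin (TCP) lies midway between the tips of the shut fingers; the grasp point (between the pads) lies 19 mm behind it; z points along the fingers, y is the direction in which the jaws open and shut (so a half turn about z gives the same grasp; the last joint's range is limited). The gripper opens to 85 mm and grips with 20 to 120 N. Pads are 22 mm wide; open, the fingers measure 114 mm over their backs; the gripper's body (76 mm by 85 mm) begins 54 mm behind the grasp point. The pads swing forward as they close: fully open they stand 13 mm farther back than shut.
Start: joints at [1.09, 0.264, 1.604, -0, 1.274, -0.037], TCP at [0.29, 0.61, 0.199] pointing down, gripper open.
Joint ranges: [-2.63, 2.63], [-0.94, 2.18], [0.31, 2.57], [-1.31, 4.45], [0, 2.66], [-2.55, 2.55]. Speed limits (rad/s): [2.57, 2.57, 3.14, 3.14, 3.14, 3.14].

### API

Orientations are given as a rotation vector (axis times angle).
In Python, from workcell import readout, read_camera, camera_params, bot gives the robot as it stands.
- The arm moves only by the tool apply_moves, never from a script. Its argument "plan" is a list that holds one entry, the list of rows, each a list of 7 numbers: the shift along the tool's x, y, z each as a share of 1000 mm, from -1 to 1, then the turn, a rotation vector about the tool's x, y, z each as a share of pi rad, from -1 to 1, then the gripper command: -1 is fully open, 1 is shut, values between are in proportion. A call has exactly 8 rows; each row is the pose to reach, as a shift and turn from the pose commanded when the call began, along the tool's axes at that moment, turning the shorter way round; what a row does not reach only later rows make up. A row lasts 1/12 s, in which the tool goes at most 41.7 mm and 7.16 degrees, less where a joint would pass 70% of its speed; a pose out of reach is approached as far as the arm can. A call with a number of a shift or a turn outside -1 to 1 is refused whole. A call with a gripper value outside its range is refused whole. The fingers move at their own pace and stop on an object; "force" is the grip in N (left out, the last holds). Time passes only in rows, so rows that repeat a pose let the fingers close, or fill a call up. It gives the time, the measured TCP pose, the force and the opening at its end, in the units of the state.
- readout.read_state(): the state, without advancing time (a new reading comes with each control period).
- read_camera(name): name is "scene" or "top"; returns the picture (420x560x3 uint8, red, green, blue); there is no depth.
- camera_params(name): a dict with "fovy" (degrees; the focal length in pixels is half the picture's height over the tangent of half this angle, whatever the lens; pixels are square), "cx", "cy" (the principal point, pixels), "k1" (the pictures are not rectified: a ray, as slopes to the right and down, at radius r is drawn at 1 + k1 r^2 times it, then the intrinsics apply), "rvec" (rotation vector, rad) and "tvec" (3), from world to camera coordinates, as OpenCV has them. Camera axes: x right, y down, z forward; pixel columns grow to the right and rows downward; lengths in m; the calibration is good to about 2 mm. A picture is of the moment at which its call begins. camera_params takes no time and is no camera call.
- bot.finish_job(): hands the job in, once; it reports no verdict.
The state is a dict: "time": time; "q": joint angles; "joint_vel": joint speeds; "joint_torque": joint torques, N m; "tool_pos": TCP position; "tcp_rot": TCP orientation; "wrist_force": force on the tool from outside, world axes, zero at the start; "torque": the same for the moment, N m; "width": opening from 0.0 (shut) to 1.0 (fully open).
Only numpy, scipy, OpenCV 4.12 (cv2) and the standard library are available. Lean on these libraries where they do the work, as an engineer would, in place of code of your own. Each camera call takes 0.05 s, during which the arm holds its last target.

## Working session

There is one attempt and no reset: what is moved stays moved. The work goes in short steps, Python scripts to look and compute and a tool call to move; the robot and the scene stay as the last step left them, time stands still between calls to the robot, and variables do not carry over. Pictures are saved under pics/ and viewed, and the job is handed in when it is done.

Besides the shell and the picture viewer there is one more tool, called as name([rows], argument=value, ...), one row to a line, values as JSON. apply_moves: Moves the arm, as the interface text tells. Shift numbers are shares of 1000 mm and turn numbers shares of pi rad, none past 1 either way. Its arguments: {"type":"object","properties":{"plan":{"type":"array","items":{"type":"array","items":{"type":"array","items":{"type":"number","minimum":-1,"maximum":1}}}},"force":{"type":"number"}},"required":["plan"]}

```bash
ls; mkdir -p pics; python3 - <<'E'
from workcell import readout, read_camera, camera_params, bot
import cv2
print(readout.read_state())
for n in("scene","top"):
    print(n,camera_params(n))
    cv2.imwrite(f"pics/{n}0.png",read_camera(n)[:,:,::-1])
E
```

```text
pics
{'time': 0.0, 'q': array([ 1.09012321e+00,  2.64789742e-01,  1.60537725e+00,  3.78780873e-05,
        1.27371068e+00, -3.68826230e-02]), 'joint_vel': array([-2.16832072e-04, -1.79641549e-03,  9.26001397e-04, -1.92724245e-04,
       -3.44665834e-04,  9.96307028e-05]), 'joint_torque': array([ 1.17471402e-03, -5.15105045e+01, -3.67313612e+01,  2.85405031e-04,
        1.28287612e-02,  2.36313207e-05]), 'tool_pos': array([0.28942522, 0.60890353, 0.19723572]), 'tcp_rot': array([-0.69127817, -3.06395715,  0.00345455]), 'wrist_force': array([-1.49887545,  0.35890822, -0.28751265]), 'torque': array([-0.0363327 ,  0.00434939,  0.02303224]), 'width': 0.9987219787817981}
scene {'fovy': 46.125988664901286, 'cx': 283.19084171809016, 'cy': 211.53107868300808, 'k1': -0.10950463683682306, 'rvec': array([ 1.56221005,  1.68814075, -0.90423705]), 'tvec': array([ 0.12349126, -0.18004767,  1.28595318])}
top {'fovy': 53.51927464748479, 'cx': 279.4383081120273, 'cy': 210.59377661636802, 'k1': -0.10224351235607648, 'rvec': array([ 2.17191922, -2.12401536,  0.06093956]), 'tvec': array([-0.06735504,  0.48886975,  0.76078658])}
```

View pics/scene0.png

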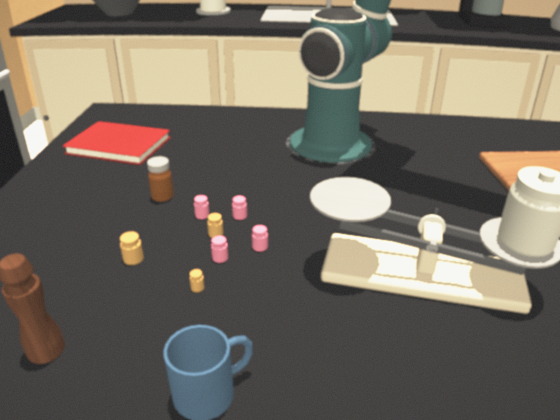

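View pics/top0.png

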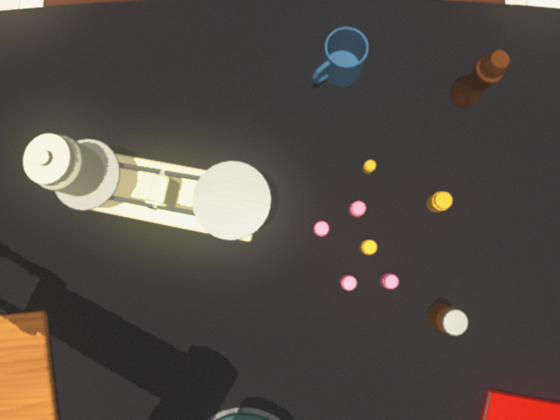

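The scene camera shows three brass weights: the largest at about (131,248), the middle one at (215,225) ringed by four pink look-alikes, and the smallest at (197,280). The top view has them at (442,201), (369,247) and (370,166). The empty pan is at (231,200) in the top view and (350,199) in the scene view.

```bash
cat > h.py <<'E'
import numpy as np, cv2
from workcell import readout, read_camera, camera_params, bot
def cam(n):
    p=camera_params(n); f=210/np.tan(np.radians(p['fovy']/2))
    K=np.array([[f,0,p['cx']],[0,f,p['cy']],[0,0,1]]); D=np.array([p['k1'],0,0,0.])
    R=cv2.Rodrigues(p['rvec'])[0]; return K,D,R,p['tvec']
def ray(n,uv):
    K,D,R,t=cam(n); s=cv2.undistortPoints(np.array([[uv]],float),K,D)[0,0]
    d=R.T@np.array([s[0],s[1],1]); return -R.T@t,d
def onz(n,uv,z):
    o,d=ray(n,uv); return o+d*(z-o[2])/d[2]
def tri(u1,u2):
    o1,d1=ray('scene',u1);o2,d2=ray('top',u2)
    A=np.stack([d1,-d2],1);s=np.linalg.lstsq(A,o2-o1,rcond=None)[0]
    a=o1+s[0]*d1;b=o2+s[1]*d2; return (a+b)/2,np.linalg.norm(a-b)
def proj(n,P):
    K,D,R,t=cam(n); return cv2.projectPoints(np.array([P],float),cv2.Rodrigues(R)[0],t,K,D)[0][0,0]
def blobs(img,kind,amin=60):
    h=cv2.cvtColor(img,cv2.COLOR_RGB2HSV)
    if kind=='brass': m=cv2.inRange(h,(16,120,60),(32,255,255))
    elif kind=='pink': m=cv2.inRange(h,(160,60,80),(179,200,255))
    else: m=cv2.inRange(h,(0,0,120),(179,70,255))
    n,l,s,c=cv2.connectedComponentsWithStats(m)
    return [(s[i].tolist(),c[i].round(1).tolist(),cv2.minEnclosingCircle(np.argwhere(l==i)[:,::-1].astype(np.float32))) for i in range(1,n) if s[i][4]>=amin]
E
python3 - <<'E'
from h import *
for n in('scene','top'):
    im=cv2.imread(f'pics/{n}0.png')[:,:,::-1].copy()
    for k in('brass','pink','white'):
        print(n,k)
        for b in blobs(im,k,60 if k!='white' else 1500): print(b[0],b[1],np.round(b[2][0],1),round(b[2][1],1))
for n,a,b,hh in(('400',(131.5,248),(442,201),.024),('200',(215,225),(369,247),.02),('100',(197,280.5),(370,166),.016)):
    print(n,tri(a,b),onz('top',b,2*hh),onz('scene',a,hh))
for p in((358,209),(321,229),(349,283),(391,282)): print(onz('top',p,.03))
print('pan',tri((350,199),(231.5,200.5)),onz('top',(231.5,200.5),.138),onz('scene',(350,199),.138),'jar',onz('top',(48,160),.262-.02))
print('jarpan',onz('top',(86,174),.102))
E
```

```text
scene brass
[207, 213, 16, 24, 251] [214.9, 225.8] [213.5 224.5] 12.3
[120, 231, 23, 34, 505] [131.2, 250.2] [130.5 247.6] 16.8
[189, 269, 15, 23, 228] [196.4, 281.6] [196.5 280. ] 11.5
scene pink
[193, 194, 17, 26, 317] [200.8, 207.4] [200.5 206.5] 13.0
[231, 194, 17, 27, 334] [239.3, 208.4] [239.  207.1] 13.1
[251, 224, 18, 28, 379] [259.5, 239.0] [259.5 237.5] 14.2
[210, 236, 19, 28, 369] [219.2, 251.1] [219.8 249.2] 14.1
scene white
[0, 0, 560, 163, 29422] [264.7, 76.9] [279.2  65. ] 280.1
[309, 166, 251, 148, 19840] [443.7, 244.1] [437.2 219.2] 130.7
top brass
[363, 159, 14, 14, 154] [369.1, 165.6] [369.2 165.8] 7.5
[427, 191, 26, 22, 445] [439.5, 201.2] [439.5 201.5] 13.3
[360, 239, 18, 16, 233] [368.3, 246.6] [368.3 247. ] 8.9
[0, 323, 31, 16, 259] [10.5, 331.5] [ 14.6 331. ] 16.2
[0, 339, 39, 7, 90] [18.9, 342.6] [ 19. 342.] 19.2
[4, 386, 46, 19, 282] [32.4, 397.2] [ 26.3 397. ] 22.8
top pink
[348, 200, 19, 18, 167] [356.3, 209.0] [356.7 208.5] 9.4
[313, 220, 17, 17, 129] [320.8, 228.3] [321.1 228.3] 8.7
[379, 272, 21, 18, 179] [388.0, 280.4] [389. 281.] 10.2
[339, 274, 19, 1
[... 287 characters left out ...]
([ 0.42553572, -0.22448758,  0.01756931]), np.float64(0.0025146610325391433)) [ 0.42527127 -0.22194031  0.04      ] [ 0.42916446 -0.22237429  0.02      ]
100 (array([ 0.58059834, -0.22623219,  0.01340133]), np.float64(0.003579176651805505)) [ 0.57688947 -0.2248349   0.032     ] [ 0.58369997 -0.22350758  0.016     ]
[ 0.4954998  -0.20285533  0.03      ]
[ 0.45685918 -0.13465103  0.03      ]
[ 0.35882564 -0.18756154  0.03      ]
[ 0.36216425 -0.26461222  0.03      ]
pan (array([0.49444579, 0.01819224, 0.13071518]), np.float64(0.001065893611359529)) [0.4935377 0.0164616 0.138    ] [0.50630734 0.01760141 0.138     ] jar [0.53559894 0.27362003 0.242     ]
jarpan [0.54111455 0.28777957 0.102     ]
```

```bash
python3 - <<'E'
from h import *
s=cv2.imread('pics/scene0.png');t=cv2.imread('pics/top0.png')
a=cv2.resize(s[190:300,110:280],None,fx=4,fy=4,interpolation=0)
b=cv2.resize(t[150:300,310:460],None,fx=4,fy=4,interpolation=0)
cv2.imwrite('pics/za.png',a);cv2.imwrite('pics/zb.png',b)
c=cv2.resize(s[165:315,300:420],None,fx=4,fy=4,interpolation=0)
d=cv2.resize(t[120:250,20:280],None,fx=3,fy=3,interpolation=0)
cv2.imwrite('pics/zc.png',c);cv2.imwrite('pics/zd.png',d)
for n in('scene','top'):
    K,D,R,tt=cam(n); print(n,-R.T@tt)
E
```

```text
scene [ 1.18258651 -0.04606159  0.54837061]
top [ 0.41140119 -0.09220218  0.80285389]
```

View pics/za.png

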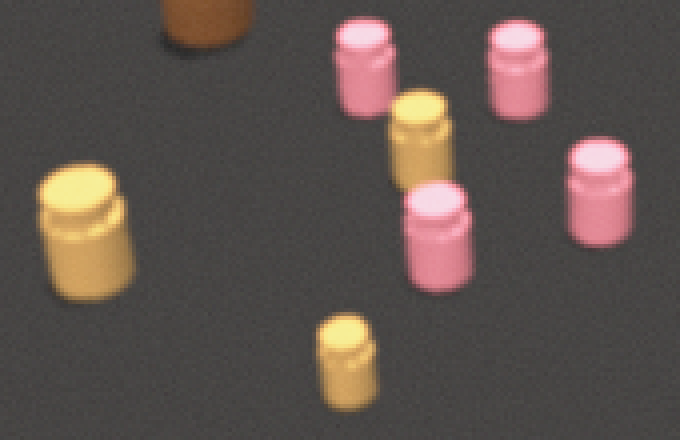

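View pics/zb.png

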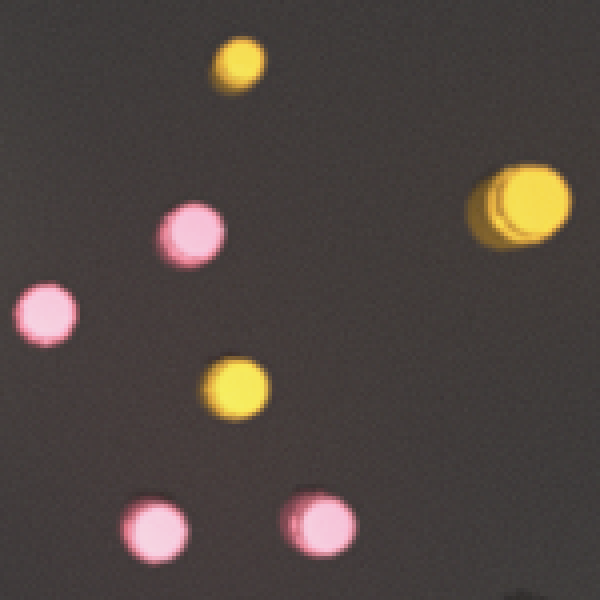

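View pics/zc.png

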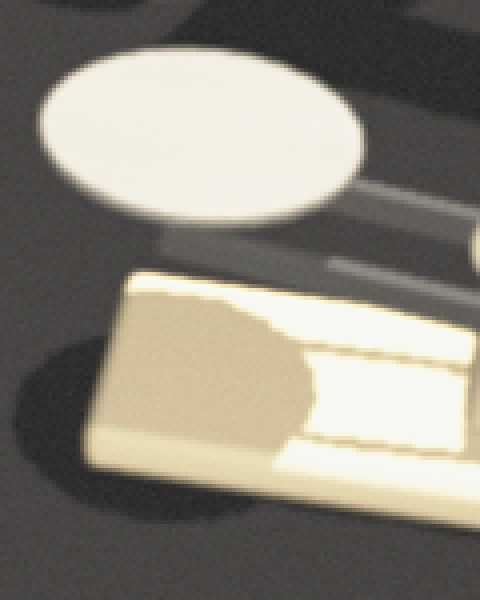

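View pics/zd.png

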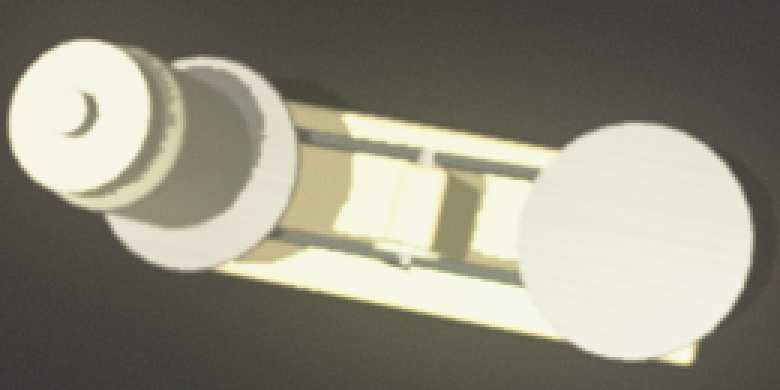

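```bash
python3 - <<'E'
from h import *
L={'400':((129.4,237.1),(443.9,200.6),.048),'200':((214.6,216.6),(369.4,247.1),.04),'100':((195.9,272.9),(370.6,165.6),.032),'pan':((350.2,198),(231.5,199.9),.138),
'pA':((110+365/4,190+34/4),(310+323/4,150+527/4),.04),'pB':((110+516/4,190+37/4),(310+156/4,150+530/4),.04),'pC':((110+436/4,190+199/4),(310+195/4,150+233/4),.04),'pD':((110+599/4,190+155/4),(310+46/4,150+314/4),.04)}
for k,(a,b,z) in L.items():
    print(k,np.round(tri(a,b)[0],4),'s',np.round(onz('scene',a,z)[:2],4),'t',np.round(onz('top',b,z)[:2],4))
    K,D,R,t=cam('top')
P=onz('top',(231.5,199.9),.138)
for d in((.065,0,0),(-.065,0,0),(0,.065,0),(0,-.065,0)): print(proj('top',P+d),proj('scene',P+d))
E
```

```text
400 [ 0.5126 -0.3584  0.0434] s [ 0.519  -0.3544] t [ 0.5122 -0.3578]
200 [ 0.4251 -0.2231  0.0363] s [ 0.4306 -0.2216] t [ 0.4251 -0.2227]
100 [ 0.5785 -0.2261  0.0277] s [ 0.5836 -0.2239] t [ 0.5777 -0.226 ]
pan [0.4952 0.0181 0.133 ] s [0.5032 0.0181] t [0.4945 0.0165]
pA [ 0.3629 -0.2622  0.0361] s [ 0.3693 -0.2599] t [ 0.3632 -0.2619]
pB [ 0.3602 -0.1865  0.0367] s [ 0.3655 -0.1853] t [ 0.3604 -0.1863]
pC [ 0.4962 -0.2025  0.036 ] s [ 0.5016 -0.2004] t [ 0.4958 -0.2028]
pD [ 0.4574 -0.1347  0.0366] s [ 0.4622 -0.1335] t [ 0.4572 -0.135 ]
[232.99493013 160.5685243 ] [350.76791775 217.38380426]
[230.06545529 240.05425169] [347.44362205 175.80219833]
[192.11525103 199.18581258] [389.21715826 197.09786969]
[271.5042783  200.64411711] [308.85138718 193.26497669]
```

```bash
cat >> h.py <<'E'
from scipy.spatial.transform import Rotation as Ro
def go(p,jaw=None):
    """numbers for a move to world p with tool down, jaw axis at angle (deg, mod 180)"""
    s=readout.read_state(); R=Ro.from_rotvec(s['tcp_rot'])
    y=R.as_matrix()[:,1]; cur=np.degrees(np.arctan2(y[1],y[0]))
    j=cur if jaw is None else cur+((jaw-cur+90)%180-90)
    c,sn=np.cos(np.radians(j)),np.sin(np.radians(j))
    yy=np.array([c,sn,0]);zz=np.array([0,0,-1.]);T=Ro.from_matrix(np.stack([np.cross(yy,zz),yy,zz],1))
    d=R.inv().apply(np.array(p)-s['tool_pos']); r=(R.inv()*T).as_rotvec()
    print('t',round(s['time'],2),'pos',s['tool_pos'].round(4),'jaw',round(cur,1),'w',round(s['width'],3),'F',s['wrist_force'].round(1))
    print('shift',d.round(4),'turn',(r/np.pi).round(4),'rows',round(np.linalg.norm(d)/.0417,1),round(np.degrees(np.linalg.norm(r))/7.16,1))
E
python3 - <<'E'
from h import *
print(Ro.from_rotvec(readout.read_state()['tcp_rot']).as_matrix().round(3))
go((.514,-.357,.25),95)
go((.45,0.1,.28),95)
E
```

```text
[[-0.903  0.429 -0.001]
 [ 0.429  0.903 -0.002]
 [ 0.    -0.002 -1.   ]]
t 0.1 pos [0.2895 0.6089 0.1974] jaw 64.6 w 1.0 F [ 0.7 -0.2  1. ]
shift [-0.6175 -0.776  -0.051 ] turn [-0.0006 -0.0002 -0.1691] rows 23.8 4.3
t 0.1 pos [0.2895 0.6089 0.1974] jaw 64.6 w 1.0 F [ 0.7 -0.2  1. ]
shift [-0.3635 -0.3909 -0.0818] turn [-0.0006 -0.0002 -0.1691] rows 12.9 4.3
```

apply_moves([
  [[0,0,-0.08,0,0,0,-0.35],[-0.03,-0.03,-0.08,0,0,-0.03,-0.35],[-0.36,-0.39,-0.08,0,0,-0.169,-0.35],[-0.36,-0.39,-0.08,0,0,-0.169,-0.35],[-0.36,-0.39,-0.08,0,0,-0.169,-0.35],[-0.36,-0.39,-0.08,0,0,-0.169,-0.35],[-0.36,-0.39,-0.08,0,0,-0.169,-0.35],[-0.36,-0.39,-0.08,0,0,-0.169,-0.35]],
], force=50)

```text
time: 0.77
tool_pos: [0.3737, 0.3396, 0.2729]
tcp_rot: [0.138, -3.138, 0.001]
wrist_force: [0.9, 0.6, -0.0]
width: 0.678
```

```bash
python3 - <<'E'
from h import *
go((.514,-.357,.18),95)
E
```

```text
t 0.77 pos [0.3737 0.3396 0.2729] jaw 95.0 w 0.678 F [ 0.9  0.6 -0. ]
shift [-0.0786 -0.7061  0.0932] turn [-0.0002 -0.0001  0.0002] rows 17.2 0.0
```

apply_moves([
  [[-0.078,-0.7,0,0,0,0,-0.35],[-0.078,-0.7,0,0,0,0,-0.35],[-0.078,-0.7,0,0,0,0,-0.35],[-0.078,-0.7,0,0,0,0,-0.35],[-0.078,-0.7,0,0,0,0,-0.35],[-0.078,-0.7,0,0,0,0,-0.35],[-0.078,-0.7,0,0,0,0,-0.35],[-0.078,-0.7,0,0,0,0,-0.35]],
])

```text
time: 1.43
tool_pos: [0.439, 0.0128, 0.2732]
tcp_rot: [-0.137, 3.138, 0.0]
wrist_force: [1.4, 0.7, -0.1]
width: 0.674
```

```bash
python3 - <<'E'
from h import *
go((.514,-.357,.15),95)
E
```

```text
t 1.43 pos [0.439  0.0128 0.2732] jaw 95.0 w 0.674 F [ 1.4  0.7 -0.1]
shift [-0.0425 -0.375   0.1232] turn [ 0.      0.0001 -0.    ] rows 9.5 0.0
```

apply_moves([
  [[-0.02,-0.16,0,0,0,0,-0.35],[-0.02,-0.16,0,0,0,0,-0.35],[-0.02,-0.16,0,0,0,0,-0.35],[-0.02,-0.16,0,0,0,0,-0.35],[-0.042,-0.372,0.12,0,0,0,-0.35],[-0.042,-0.372,0.12,0,0,0,-0.35],[-0.042,-0.372,0.12,0,0,0,-0.35],[-0.042,-0.372,0.12,0,0,0,-0.35]],
])

```text
time: 2.1
tool_pos: [0.5005, -0.2872, 0.1904]
tcp_rot: [0.136, -3.139, -0.0]
wrist_force: [0.6, 0.9, 0.7]
width: 0.671
```

```bash
python3 - <<'E'
from h import *
go((.514,-.357,.1),95)
E
```

```text
t 2.1 pos [ 0.5005 -0.2872  0.1904] jaw 95.0 w 0.671 F [0.6 0.9 0.7]
shift [-0.0074 -0.0707  0.0904] turn [ 0.0001 -0.     -0.0002] rows 2.8 0.0
```

apply_moves([
  [[-0.007,-0.068,0.088,0,0,0,-0.35],[-0.007,-0.068,0.088,0,0,0,-0.35],[-0.007,-0.068,0.088,0,0,0,-0.35],[-0.007,-0.068,0.088,0,0,0,-0.35],[-0.007,-0.068,0.088,0,0,0,-0.35],[-0.007,-0.068,0.088,0,0,0,-0.35],[-0.007,-0.068,0.088,0,0,0,-0.35],[-0.007,-0.068,0.088,0,0,0,-0.35]],
])

```text
time: 2.77
tool_pos: [0.515, -0.3524, 0.106]
tcp_rot: [-0.138, 3.136, -0.003]
wrist_force: [-0.3, 0.4, 1.1]
width: 0.677
```

```bash
python3 - <<'E'
from h import *
go((.514,-.357,.002),95)
for n in('scene','top'):
    im=read_camera(n)[:,:,::-1]; cv2.imwrite(f'pics/{n}1.png',im)
print(proj('scene',readout.read_state()['tool_pos']),proj('top',readout.read_state()['tool_pos']))
a=cv2.imread('pics/scene1.png')[150:300,60:260];b=cv2.imread('pics/top1.png')[120:300,330:540]
cv2.imwrite('pics/z1.png',np.hstack([cv2.resize(a,(380,285)),cv2.resize(b,(332,285))]))
E
```

```text
t 2.77 pos [ 0.515  -0.3524  0.106 ] jaw 95.1 w 0.677 F [-0.3  0.4  1.1]
shift [ 0.0017 -0.0043  0.104 ] turn [-0.0007  0.0009  0.0003] rows 2.5 0.0
[125.94753997 207.79301676] [452.4115057  194.77240319]
```

View pics/z1.png

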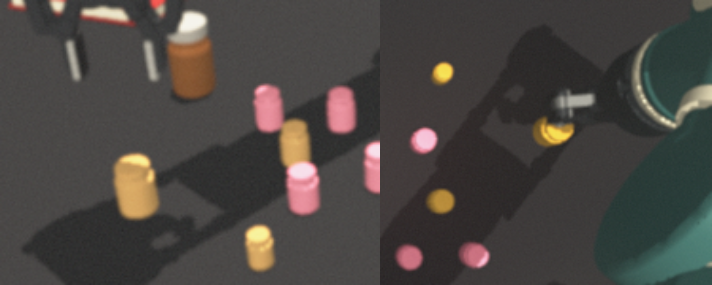

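```bash
python3 - <<'E'
from h import *
p=readout.read_state()['tool_pos']
y=Ro.from_rotvec(readout.read_state()['tcp_rot']).as_matrix()[:,1]
for dz in (0,.004,.008,.013):
    q=p+[0,0,dz]
    for s in(-1,1): print(dz,s,proj('scene',q+s*.0288*y).round(1),proj('top',q+s*.0288*y).round(1))
a=cv2.imread('pics/scene1.png')[140:200,70:170];b=cv2.imread('pics/top1.png')[150:220,420:520]
cv2.imwrite('pics/z2.png',np.hstack([cv2.resize(a,(400,240)),cv2.resize(b,(343,240))]))
E
```

```text
0 -1 [109.1 207.8] [468.9 193.7]
0 1 [142.9 207.8] [435.7 195.9]
0.004 -1 [108.7 205.7] [469.9 193.3]
0.004 1 [142.6 205.8] [436.5 195.6]
0.008 -1 [108.2 203.7] [470.8 193. ]
0.008 1 [142.2 203.8] [437.3 195.2]
0.013 -1 [107.7 201.2] [472.1 192.6]
0.013 1 [141.8 201.2] [438.3 194.8]
```

View pics/z2.png

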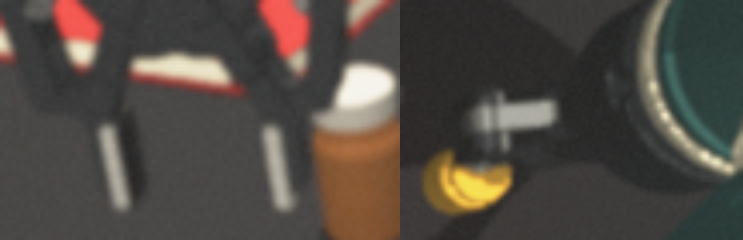

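```bash
python3 - <<'E'
from h import *
print(tri((141.3,191.8),(440,183.5)))
for z in(.106,.12,.13,.14): print(z,onz('scene',(120.9,191.8),z), onz('scene',(141.3,191.8),z),onz('top',(440,183.5),z))
cv2.imwrite('pics/z3.png',cv2.resize(cv2.imread('pics/scene1.png')[60:220,40:200],(640,640)))
E
```

```text
(array([ 0.52634469, -0.31681369,  0.14570106]), np.float64(0.0015556329155941957))
0.106 [ 0.46509482 -0.37891646  0.106     ] [ 0.46198135 -0.34252139  0.106     ] [ 0.53347692 -0.33124265  0.106     ]
0.12 [ 0.48780176 -0.36838238  0.12      ] [ 0.48478682 -0.33313913  0.12      ] [ 0.53102438 -0.32644026  0.12      ]
0.13 [ 0.50402101 -0.36085804  0.13      ] [ 0.50107645 -0.32643751  0.13      ] [ 0.52927257 -0.32300998  0.13      ]
0.14 [ 0.52024025 -0.35333369  0.14      ] [ 0.51736607 -0.3197359   0.14      ] [ 0.52752076 -0.3195797   0.14      ]
```

View pics/z3.png

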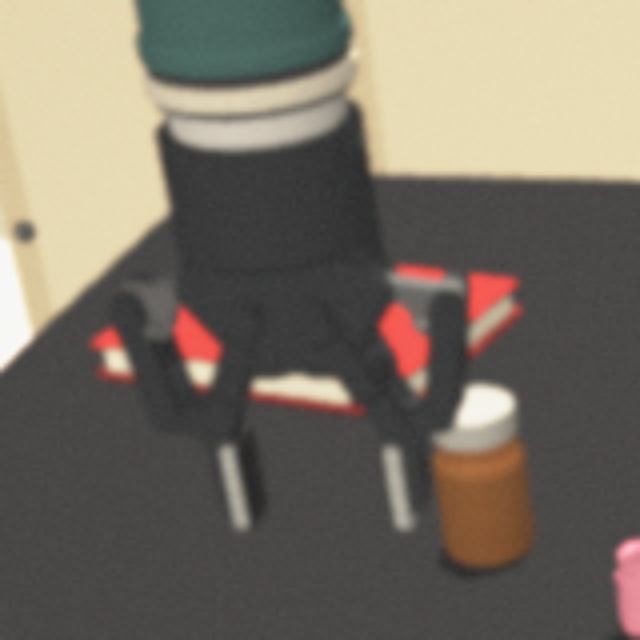

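View pics/top1.png

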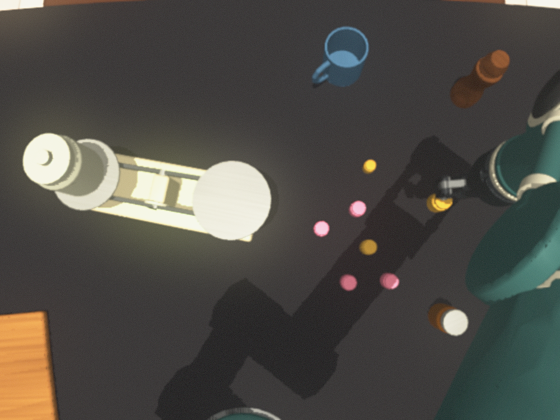

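```bash
python3 - <<'E'
from h import *
s=readout.read_state(); print(s['time'],s['tool_pos'],s['joint_vel'].round(3))
p=np.array([.515,-.3524,.106])
for z in (.106,.115,.125,.144,.179,.2): 
  print(z,[ (proj('scene',[.526,-.3524+dy,z])-[40,60])*4 for dy in(-.034,.034)])
print((proj('scene',[.553,-.3524,.179])-[40,60])*4)
E
```

```text
2.8667 [ 0.51471173 -0.35237582  0.1056239 ] [-0.001  0.006  0.004 -0.002 -0.002 -0.001]
0.106 [array([256.44132916, 601.08498155]), array([413.63826644, 609.04547119])]
0.115 [array([252.4616816 , 582.81135562]), array([410.53036017, 590.62516043])]
0.125 [array([248.0022774 , 562.25332331]), array([407.04663788, 569.89716037])]
0.144 [array([239.42043079, 522.44368043]), array([400.33892061, 529.74333484])]
0.179 [array([223.23914998, 446.46591576]), array([387.67819633, 453.05253419])]
0.2 [array([213.30066499, 399.18057444]), array([379.89300083, 405.28532432])]
[280.06690116 483.36911126]
```

apply_moves([
  [[0,-0.004,0.01,0,0,0,-0.35],[0,-0.004,0.02,0,0,0,-0.35],[0,-0.004,0.03,0,0,0,-0.35],[0,-0.004,0.04,0,0,0,-0.35],[0,-0.004,0.04,0,0,0,-0.35],[0,-0.004,0.04,0,0,0,-0.35],[0,-0.004,0.04,0,0,0,-0.35],[0,-0.004,0.04,0,0,0,-0.35]],
])

```text
time: 3.53
tool_pos: [0.5144, -0.3569, 0.064]
tcp_rot: [-0.137, 3.138, -0.001]
wrist_force: [0.8, 0.2, 0.2]
width: 0.672
```

```bash
python3 - <<'E'
from h import *
go((.514,-.357,.002),95)
im=read_camera('scene')[:,:,::-1]; cv2.imwrite('pics/scene2.png',im)
it=read_camera('top')[:,:,::-1]; cv2.imwrite('pics/top2.png',it)
a=cv2.resize(im[120:270,60:180],(480,600));b=cv2.resize(it[150:230,400:480],(320,320));b=np.vstack([b,np.zeros((280,320,3),np.uint8)])
cv2.imwrite('pics/z4.png',np.hstack([a,b]))
E
```

```text
t 3.53 pos [ 0.5144 -0.3569  0.064 ] jaw 95.0 w 0.672 F [0.8 0.2 0.2]
shift [ 0.0004 -0.0001  0.062 ] turn [-0.0002  0.0002 -0.0001] rows 1.5 0.0
```

View pics/z4.png

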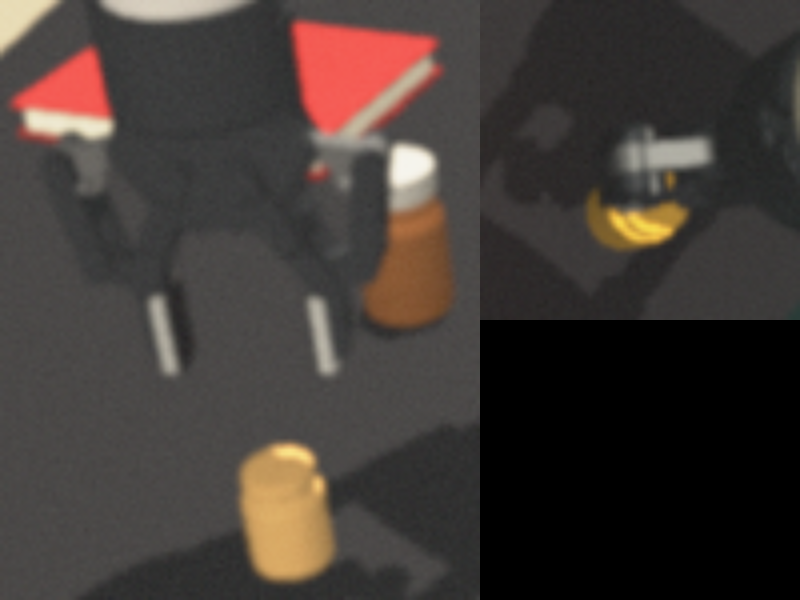

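```bash
python3 - <<'E'
from h import *
print(tri((146,132.5),(454,183)), tri((146,132.5),(458,183)))
print('now',tri((60+345/4,120+142/4),(400+195/4,150+153/4)))
p=np.array([.5144,-.3569,.064])
for dz in(.0,.01,.02,.03,.04): print(dz,[(proj('scene',p+[.011,s*.034,dz])-[60,120])*4 for s in(-1,1)])
print([(proj('scene',[.514,-.357,z])-[60,120])*4 for z in(0,.048)])
E
```

```text
(array([ 0.51023731, -0.30184793,  0.2425382 ]), np.float64(0.0038291102728685825)) (array([ 0.50967601, -0.30452389,  0.24307628]), np.float64(0.00891289536687133))
now (array([ 0.50916894, -0.30799405,  0.20288557]), np.float64(0.0054398036685773515))
0.0 [array([185.10539524, 442.20701896]), array([337.96757605, 450.76216276])]
0.01 [array([180.79388622, 422.98974695]), array([334.58751929, 431.40798114])]
0.02 [array([176.44282438, 403.5208275 ]), array([331.17537387, 411.79579429])]
0.03 [array([172.05209258, 383.79668322]), array([327.73099788, 391.92178427])]
0.04 [array([167.62159754, 363.81371827]), array([324.2542659 , 371.78210505])]
[array([292.79693766, 548.25239696]), array([275.54260155, 461.38165098])]
```

```bash
python3 - <<'E'
from h import *
a=cv2.imread('pics/scene2.png')[170:270,70:170].astype(float)
a=cv2.GaussianBlur(a,(0,0),.7)
a=np.clip((a-25)*4,0,255).astype(np.uint8)
b=cv2.imread('pics/top2.png')[150:230,400:480].astype(float)
b=np.clip((b-15)*4,0,255).astype(np.uint8)
cv2.imwrite('pics/z5.png',np.hstack([cv2.resize(a,(400,400)),cv2.resize(b,(400,400))]))
E
```

```text
(no output)
```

View pics/z5.png

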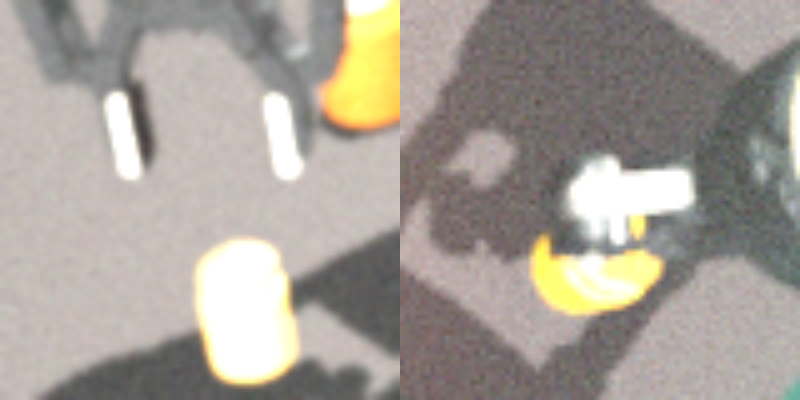

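apply_moves([
  [[0,0,0.01,0,0,0,-0.35],[0,0,0.02,0,0,0,-0.35],[0,0,0.03,0,0,0,-0.35],[0,0,0.04,0,0,0,-0.35],[0,0,0.04,0,0,0,-0.35],[0,0,0.04,0,0,0,-0.35],[0,0,0.04,0,0,0,-0.35],[0,0,0.04,0,0,0,-0.35]],
])

```text
time: 4.3
tool_pos: [0.5145, -0.3569, 0.0241]
tcp_rot: [-0.137, 3.138, -0.001]
wrist_force: [0.1, -1.2, 0.4]
width: 0.677
```

```bash
python3 - <<'E'
from h import *
go((.514,-.357,.002),95)
im=read_camera('scene')[:,:,::-1]; cv2.imwrite('pics/scene3.png',im)
it=read_camera('top')[:,:,::-1]; cv2.imwrite('pics/top3.png',it)
f=lambda a:np.clip((a.astype(float)-20)*2,0,255).astype(np.uint8)
cv2.imwrite('pics/z6.png',np.hstack([cv2.resize(f(im[170:270,70:170]),(400,400)),cv2.resize(f(it[150:230,400:480]),(400,400))]))
p=readout.read_state()['tool_pos']
for dz in(.0,.01,.02,.03,.04): print(dz,[(proj('scene',p+[.011,s*.034,dz])-[70,170])*4 for s in(-1,1)])
E
```

```text
t 4.3 pos [ 0.5145 -0.3569  0.0241] jaw 95.0 w 0.677 F [ 0.1 -1.2  0.4]
shift [ 0.0005 -0.      0.0221] turn [-0.0002  0.0002 -0.    ] rows 0.5 0.0
0.0 [array([161.52558701, 316.26052435]), array([310.79177858, 325.30498865])]
0.01 [array([157.36658292, 298.00462997]), array([307.53480736, 306.93516234])]
0.02 [array([153.16865282, 279.51095703]), array([304.24641305, 288.32206252])]
0.03 [array([148.9316021 , 260.77602591]), array([300.92640071, 269.46200314])]
0.04 [array([144.6552532, 241.7963282]), array([297.57458696, 250.35126127])]
```

View pics/z6.png

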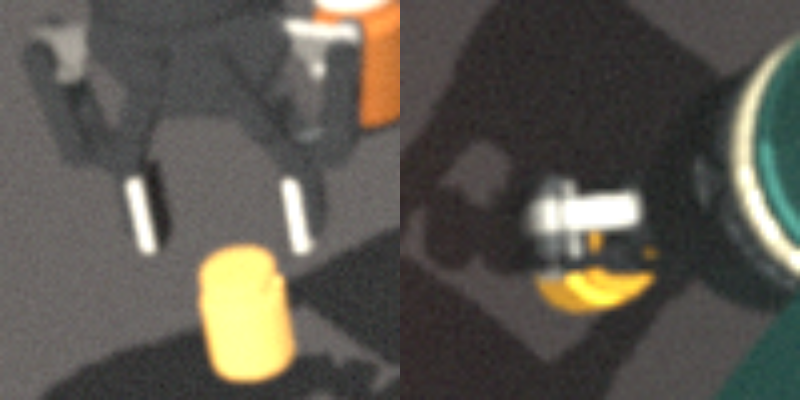

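apply_moves([
  [[0,0,0.005,0,0,0,-0.35],[0,0,0.01,0,0,0,-0.35],[0,0,0.015,0,0,0,-0.35],[0,0,0.018,0,0,0,-0.35],[0,0,0.02,0,0,0,-0.35],[0,0,0.02,0,0,0,-0.35],[0,0,0.02,0,0,0,-0.35],[0,0,0.02,0,0,0,-0.35]],
])

```text
time: 5.07
tool_pos: [0.5142, -0.3566, 0.0037]
tcp_rot: [-0.137, 3.138, -0.0]
wrist_force: [-0.2, -0.0, 0.9]
width: 0.675
```

```bash
python3 - <<'E'
from h import *
go((.514,-.357,.002),95)
im=read_camera('scene')[:,:,::-1]; cv2.imwrite('pics/scene4.png',im)
f=lambda a:np.clip((a.astype(float)-20)*2,0,255).astype(np.uint8)
cv2.imwrite('pics/z7.png',cv2.resize(f(im[170:270,70:170]),(500,500)))
E
```

```text
t 5.07 pos [ 0.5142 -0.3566  0.0037] jaw 95.0 w 0.675 F [-0.2 -0.   0.9]
shift [ 0.0002 -0.0003  0.0017] turn [-0.      0.0001 -0.    ] rows 0.0 0.0
```

View pics/z7.png

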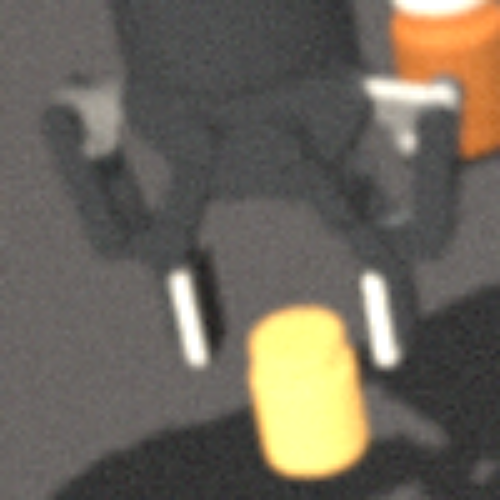

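```bash
python3 - <<'E'
from h import *
it=read_camera('top')[:,:,::-1]; cv2.imwrite('pics/top4.png',it)
f=lambda a:np.clip((a.astype(float)-15)*2.5,0,255).astype(np.uint8)
cv2.imwrite('pics/z8.png',cv2.resize(f(it[150:250,380:500]),(720,600),interpolation=cv2.INTER_CUBIC))
for n,P in dict(w0=[.513,-.358,0],w48=[.513,-.358,.048],f_left=[.514,-.325,.05],f_r=[.514,-.39,.05],fl0=[.514,-.325,.013],fb=[.48,-.325,.013],bar=[.509,-.308,.14]).items(): print(n,(proj('top',P)-[380,150])*6)
E
```

```text
w0 [332.90571355 319.57445503]
w48 [383.99077617 300.84910808]
f_left [279.04606516 294.47824544]
f_r [489.32012821 298.98078175]
fl0 [243.6662375  309.46132612]
fb [244.7182383  416.06987244]
bar [318.65376306 268.3915137 ]
```

View pics/z8.png

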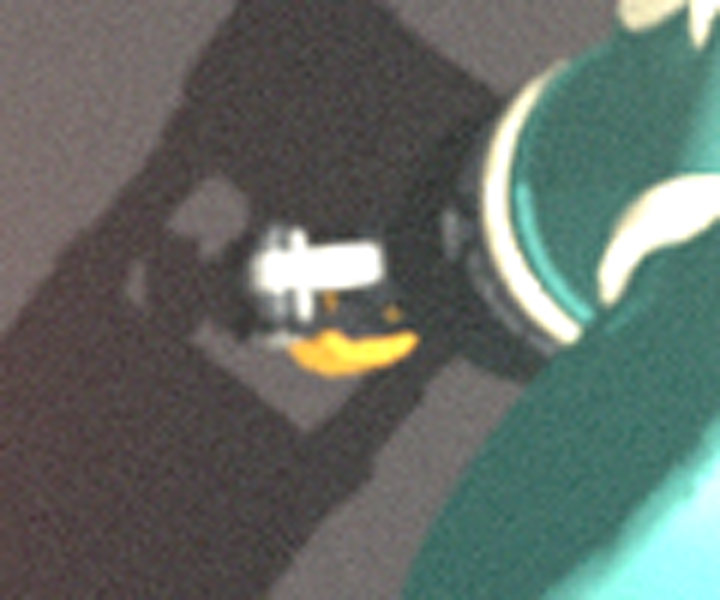

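apply_moves([
  [[0,0,0.003,0,0,0,-0.35],[0,0,0.006,0,0,0,-0.35],[0,0,0.009,0,0,0,-0.35],[0,0,0.012,0,0,0,-0.35],[0,0,0.015,0,0,0,-0.35],[0,0,0.015,0,0,0,-0.35],[0,0,0.015,0,0,0,-0.35],[0,0,0.015,0,0,0,-0.35]],
])

```text
time: 5.83
tool_pos: [0.514, -0.3566, -0.0115]
tcp_rot: [0.137, -3.139, -0.0]
wrist_force: [1.0, -0.5, 0.5]
width: 0.674
```

```bash
python3 - <<'E'
from h import *
go((.514,-.357,.002),95)
im=read_camera('scene')[:,:,::-1]; cv2.imwrite('pics/scene5.png',im)
f=lambda a:np.clip((a.astype(float)-20)*2,0,255).astype(np.uint8)
cv2.imwrite('pics/z9.png',cv2.resize(f(im[170:270,70:170]),(500,500)))
E
```

```text
t 5.83 pos [ 0.514  -0.3566 -0.0115] jaw 95.0 w 0.674 F [ 1.  -0.5  0.5]
shift [ 0.0001 -0.0004 -0.0135] turn [ 0.     -0.     -0.0001] rows 0.3 0.0
```

View pics/z9.png

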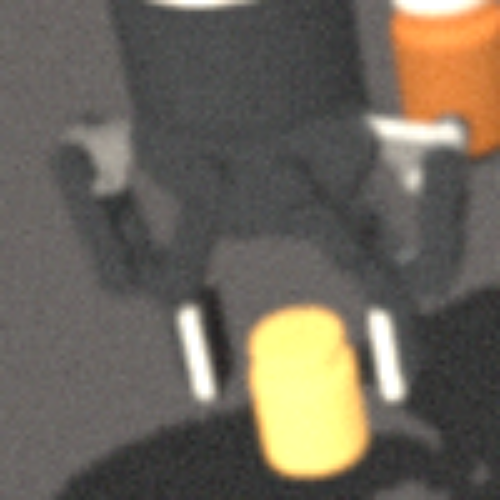

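apply_moves([
  [[0,0,0.003,0,0,0,-0.35],[0,0,0.005,0,0,0,-0.35],[0,0,0.007,0,0,0,-0.35],[0,0,0.009,0,0,0,-0.35],[0,0,0.011,0,0,0,-0.35],[0,0,0.011,0,0,0,-0.35],[0,0,0.011,0,0,0,-0.35],[0,0,0.011,0,0,0,-0.35]],
])

```text
time: 6.55
tool_pos: [0.5141, -0.3566, -0.0224]
tcp_rot: [0.137, -3.139, 0.0]
wrist_force: [0.6, -0.6, 0.7]
width: 0.672
```

```bash
python3 - <<'E'
from h import *
go((.514,-.357,.002),95)
im=read_camera('scene')[:,:,::-1]; cv2.imwrite('pics/scene6.png',im)
f=lambda a:np.clip((a.astype(float)-20)*2,0,255).astype(np.uint8)
cv2.imwrite('pics/z10.png',cv2.resize(f(im[170:270,70:170]),(500,500)))
for z in(0,.01,.02,.03): print(z,[(proj('scene',[.526-.004,-.3566+s*.034,z])-[70,170])*5 for s in(-1,1)],(proj('scene',[.513,-.357,z])-[70,170])*5)
E
```

```text
t 6.55 pos [ 0.5141 -0.3566 -0.0224] jaw 95.0 w 0.672 F [ 0.6 -0.6  0.7]
shift [ 0.0001 -0.0004 -0.0244] turn [-0. -0. -0.] rows 0.6 0.0
0 [array([218.83486097, 443.48252271]), array([402.17134527, 455.00382891])] [316.88049761 433.59534986]
0.01 [array([213.80202823, 421.40045725]), array([398.23630355, 432.79541367])] [312.47723922 411.53004457]
0.02 [array([208.72192103, 399.03326381]), array([394.26324677, 410.29565509])] [308.03256946 389.18069579]
0.03 [array([203.59426042, 376.37673892]), array([390.25191008, 387.50011842])] [303.54623139 366.54310806]
```

View pics/z10.png

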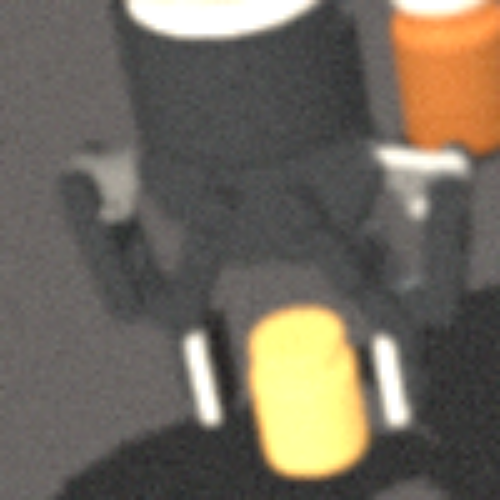

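apply_moves([
  [[0,0,0.002,0,0,0,-0.35],[0,0,0.004,0,0,0,-0.35],[0,0,0.006,0,0,0,-0.35],[0,0,0.008,0,0,0,-0.35],[0,0,0.008,0,0,0,-0.35],[0,0,0.008,0,0,0,-0.2],[0,0,0.008,0,0,0,-0.1],[0,0,0.008,0,0,0,0]],
], force=50)

```text
time: 7.27
tool_pos: [0.5142, -0.3566, -0.0303]
tcp_rot: [-0.137, 3.138, -0.0]
wrist_force: [0.7, -0.3, -0.3]
width: 0.499
```

apply_moves([
  [[0,0,0,0,0,0,0.1],[0,0,0,0,0,0,0.2],[0,0,0,0,0,0,0.3],[0,0,0,0,0,0,0.5],[0,0,0,0,0,0,1],[0,0,0,0,0,0,1],[0,0,0,0,0,0,1],[0,0,0,0,0,0,1]],
])

```text
time: 7.93
tool_pos: [0.5142, -0.3568, -0.03]
tcp_rot: [-0.137, 3.138, -0.001]
wrist_force: [-1.9, 0.3, 3.4]
width: 0.402
```

```bash
python3 - <<'E'
from h import *
go((.514,-.357,.002),95)
im=read_camera('scene')[:,:,::-1]; cv2.imwrite('pics/scene7.png',im)
f=lambda a:np.clip((a.astype(float)-20)*2,0,255).astype(np.uint8)
cv2.imwrite('pics/z11.png',cv2.resize(f(im[170:270,70:170]),(500,500)))
E
```

```text
t 7.93 pos [ 0.5142 -0.3568 -0.03  ] jaw 95.0 w 0.402 F [-1.9  0.3  3.4]
shift [ 0.0002 -0.0002 -0.032 ] turn [-0.0001  0.0001 -0.    ] rows 0.8 0.0
```

View pics/z11.png

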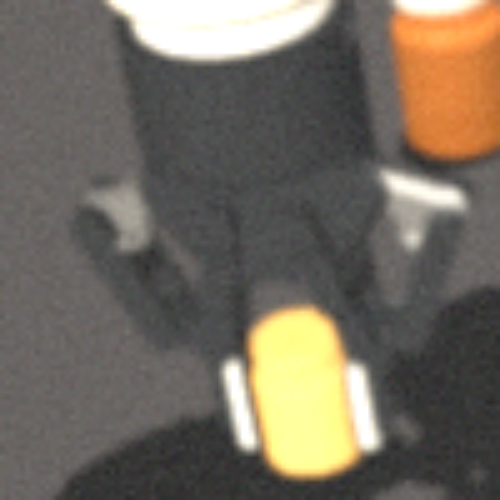

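apply_moves([
  [[0,0,-0.01,0,0,0,1],[0,0,-0.04,0,0,0,1],[0,0,-0.08,0,0,0,1],[0,0,-0.12,0,0,0,1],[0,0,-0.16,0,0,0,1],[0,0,-0.19,0,0,0,1],[0,0,-0.19,0,0,0,1],[0,0,-0.19,0,0,0,1]],
])

```text
time: 8.65
tool_pos: [0.5151, -0.3572, 0.1617]
tcp_rot: [-0.137, 3.135, -0.004]
wrist_force: [-0.4, 0.5, -5.2]
width: 0.407
```

```bash
python3 - <<'E'
from h import *
go((.468,.019,.16),95)
im=read_camera('scene')[:,:,::-1]; cv2.imwrite('pics/scene8.png',im)
E
```

```text
t 8.65 pos [ 0.5151 -0.3572  0.1617] jaw 95.0 w 0.407 F [-0.4  0.5 -5.2]
shift [0.0141 0.3788 0.0007] turn [-0.0008  0.001  -0.    ] rows 9.1 0.0
```

View pics/scene8.png

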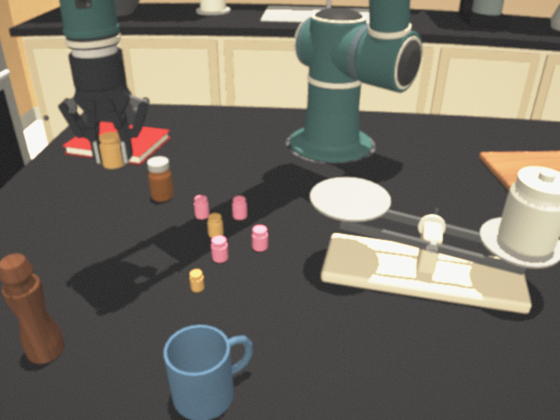

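The 400 g weight is in the gripper, at about (112,150) in the scene view.

apply_moves([
  [[0.014,0.34,0,0,0,0,1],[0.014,0.34,0,0,0,0,1],[0.014,0.34,0,0,0,0,1],[0.014,0.34,0,0,0,0,1],[0.014,0.34,0,0,0,0,1],[0.014,0.34,0,0,0,0,1],[0.014,0.34,0,0,0,0,1],[0.014,0.34,0,0,0,0,1]],
])

```text
time: 9.37
tool_pos: [0.4676, -0.0238, 0.1557]
tcp_rot: [0.136, -3.132, -0.002]
wrist_force: [1.0, 0.1, -3.7]
width: 0.403
```

```bash
python3 - <<'E'
from h import *
go((.468,.019,.135),95)
E
```

```text
t 9.37 pos [ 0.4676 -0.0238  0.1557] jaw 95.0 w 0.403 F [ 1.   0.1 -3.7]
shift [-0.0042  0.0426  0.0207] turn [ 0.0005 -0.0022 -0.0002] rows 1.1 0.1
```

apply_moves([
  [[-0.003,0.04,0.005,0,0,0,1],[-0.003,0.04,0.01,0,0,0,1],[-0.003,0.04,0.015,0,0,0,1],[-0.003,0.04,0.018,0,0,0,1],[-0.003,0.04,0.018,0,0,0,1],[-0.003,0.04,0.018,0,0,0,1],[-0.003,0.04,0.018,0,0,0,1],[-0.003,0.04,0.018,0,0,0,1]],
])

```text
time: 10.03
tool_pos: [0.4713, 0.013, 0.1418]
tcp_rot: [-0.133, 3.138, -0.0]
wrist_force: [-0.0, -0.4, -3.5]
width: 0.402
```

```bash
python3 - <<'E'
from h import *
go((.468,.019,.110),95)
im=read_camera('scene')[:,:,::-1]; cv2.imwrite('pics/scene9.png',im)
it=read_camera('top')[:,:,::-1]; cv2.imwrite('pics/top9.png',it)
cv2.imwrite('pics/z12.png',np.hstack([cv2.resize(im[60:240,290:430],(350,450)),cv2.resize(it[140:260,180:290],(413,450))]))
E
```

```text
t 10.03 pos [0.4713 0.013  0.1418] jaw 94.9 w 0.402 F [-0.  -0.4 -3.5]
shift [0.0027 0.0062 0.0318] turn [-0.      0.0001 -0.0007] rows 0.8 0.0
```

View pics/z12.png

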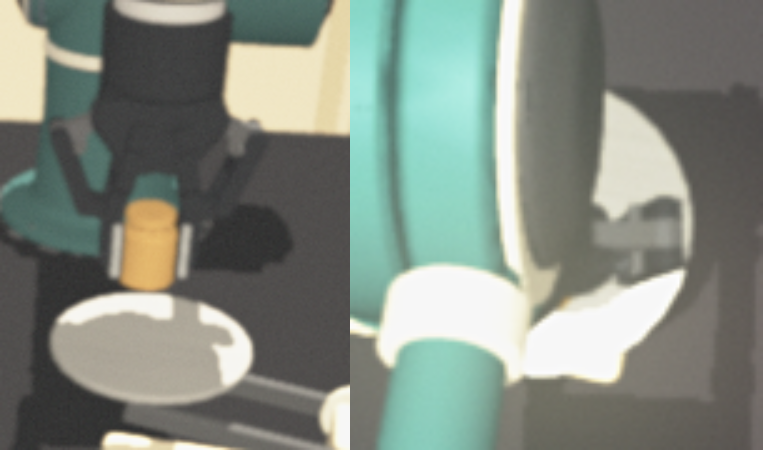

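apply_moves([
  [[0.003,0.006,0.008,0,0,0,1],[0.003,0.006,0.016,0,0,0,1],[0.003,0.006,0.022,0,0,0,1],[0.003,0.006,0.026,0,0,0,1],[0.003,0.006,0.028,0,0,0,1],[0.003,0.006,0.028,0,0,0,1],[0.003,0.006,0.028,0,0,0,1],[0.003,0.006,0.028,0,0,0,1]],
])

```text
time: 10.8
tool_pos: [0.4678, 0.0199, 0.1139]
tcp_rot: [-0.137, 3.138, -0.0]
wrist_force: [0.5, -0.4, -3.7]
width: 0.403
```

```bash
python3 - <<'E'
from h import *
go((.468,.019,.108),95)
im=read_camera('scene')[:,:,::-1]; cv2.imwrite('pics/scene10.png',im)
cv2.imwrite('pics/z13.png',cv2.resize(im[120:240,290:430],(700,600)))
E
```

```text
t 10.8 pos [0.4678 0.0199 0.1139] jaw 95.0 w 0.403 F [ 0.5 -0.4 -3.7]
shift [-0.0002 -0.0009  0.0059] turn [-0.      0.0002 -0.    ] rows 0.1 0.0
```

View pics/z13.png

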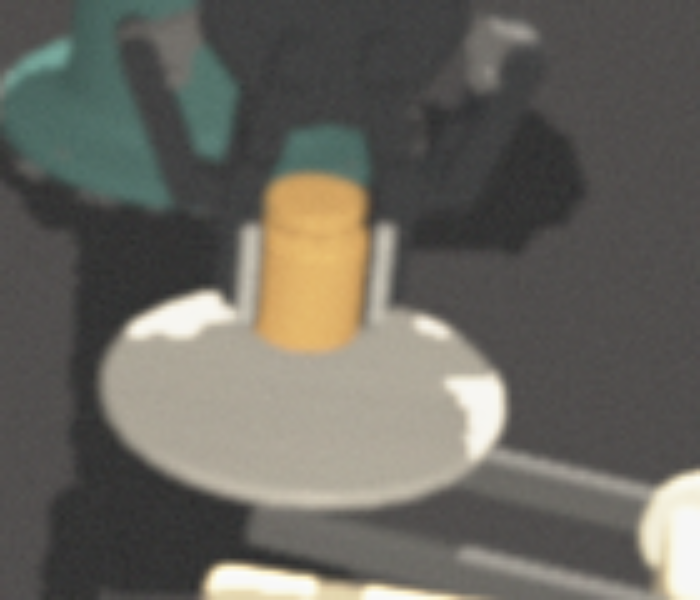

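apply_moves([
  [[0,-0.001,0.001,0,0,0,1],[0,-0.001,0.002,0,0,0,1],[0,-0.001,0.003,0,0,0,1],[0,-0.001,0.004,0,0,0,1],[0,-0.001,0.005,0,0,0,1],[0,-0.001,0.005,0,0,0,1],[0,-0.001,0.005,0,0,0,1],[0,-0.001,0.005,0,0,0,1]],
])

```text
time: 11.52
tool_pos: [0.4675, 0.0189, 0.1086]
tcp_rot: [0.137, -3.139, -0.0]
wrist_force: [0.4, -0.4, -4.1]
width: 0.406
```

```bash
python3 - <<'E'
from h import *
go((.468,.019,.108),95)
E
```

```text
t 11.52 pos [0.4675 0.0189 0.1086] jaw 95.0 w 0.406 F [ 0.4 -0.4 -4.1]
shift [-0.0005  0.0001  0.0006] turn [ 0. -0. -0.] rows 0.0 0.0
```

apply_moves([
  [[0,0,0.0005,0,0,0,1],[0,0,0.001,0,0,0,1],[0,0,0.0015,0,0,0,1],[0,0,0.0015,0,0,0,1],[0,0,0.0015,0,0,0,1],[0,0,0.0015,0,0,0,1],[0,0,0.0015,0,0,0,1],[0,0,0.0015,0,0,0,1]],
])

```text
time: 12.18
tool_pos: [0.4676, 0.0188, 0.1073]
tcp_rot: [-0.137, 3.138, -0.0]
wrist_force: [-2.2, -1.3, 1.2]
width: 0.403
```

```bash
python3 - <<'E'
from h import *
go((.468,.019,.108),95)
im=read_camera('scene')[:,:,::-1]; cv2.imwrite('pics/scene11.png',im)
cv2.imwrite('pics/z14.png',cv2.resize(im[120:240,290:430],(700,600)))
E
```

```text
t 12.18 pos [0.4676 0.0188 0.1073] jaw 95.0 w 0.403 F [-2.2 -1.3  1.2]
shift [-0.0004  0.0002 -0.0007] turn [-0.0001  0.0001 -0.    ] rows 0.0 0.0
```

View pics/z14.png

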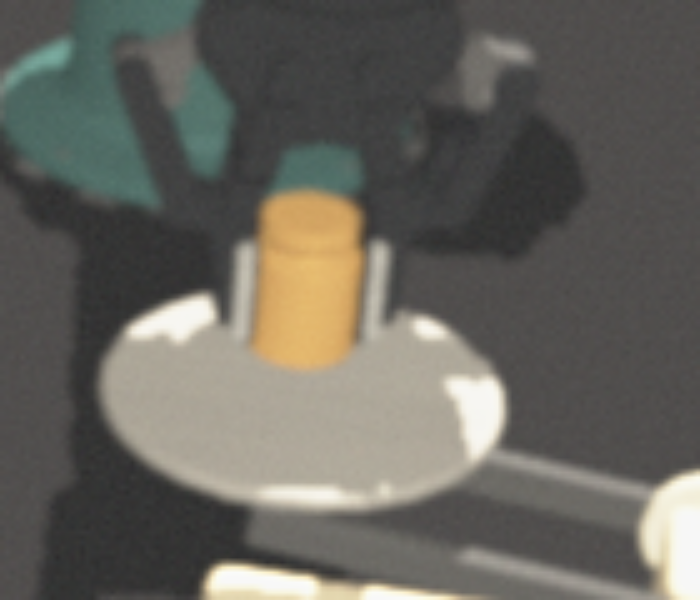

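The 400 g weight is on the pan: the wrist force went from −4 N to about +1 N, with the foot at about (351,192) in the picture. I'm releasing it now.

apply_moves([
  [[0,0,0,0,0,0,0.2],[0,0,0,0,0,0,0.1],[0,0,0,0,0,0,0],[0,0,0,0,0,0,-0.2],[0,0,0,0,0,0,-0.3],[0,0,0,0,0,0,-0.3],[0,0,-0.01,0,0,0,-0.3],[0,0,-0.03,0,0,0,-0.3]],
])

```text
time: 12.9
tool_pos: [0.4651, 0.0189, 0.1353]
tcp_rot: [0.137, -3.133, -0.001]
wrist_force: [-0.1, -1.2, -0.6]
width: 0.652
```

```bash
python3 - <<'E'
from h import *
go((.427,-.222,.17),95)
im=read_camera('scene')[:,:,::-1]; cv2.imwrite('pics/scene12.png',im)
cv2.imwrite('pics/z15.png',cv2.resize(im[120:240,290:430],(700,600)))
E
```

```text
t 12.9 pos [0.4651 0.0189 0.1353] jaw 95.0 w 0.652 F [-0.1 -1.2 -0.6]
shift [ 0.0591 -0.2367 -0.0345] turn [ 0.0002 -0.0018 -0.    ] rows 5.9 0.0
```

View pics/z15.png

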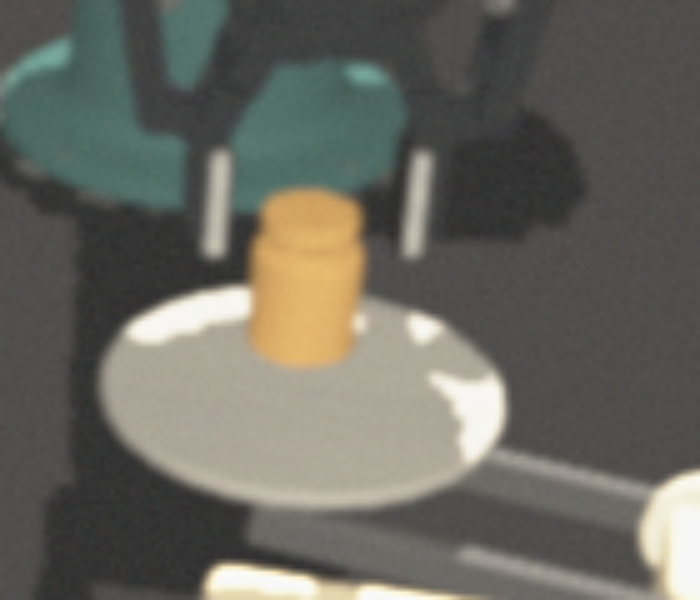

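The 400 g weight is upright on the pan, clear of the fingers. Next is the 200 g weight.

apply_moves([
  [[0,0,-0.035,0,0,0,-0.3],[0,0,-0.06,0,0,0,-0.3],[0.06,-0.236,-0.06,0,0,0,-0.3],[0.06,-0.236,-0.06,0,0,0,-0.3],[0.06,-0.236,-0.06,0,0,0,-0.3],[0.06,-0.236,-0.06,0,0,0,-0.3],[0.06,-0.236,-0.06,0,0,0,-0.3],[0.06,-0.236,-0.06,0,0,0,-0.3]],
])

```text
time: 13.62
tool_pos: [0.4279, -0.2241, 0.1982]
tcp_rot: [-0.136, 3.137, -0.003]
wrist_force: [0.6, 0.1, -0.1]
width: 0.645
```

```bash
python3 - <<'E'
from h import *
go((.426,-.2225,.06),95)
E
```

```text
t 13.62 pos [ 0.4279 -0.2241  0.1982] jaw 95.0 w 0.645 F [ 0.6  0.1 -0.1]
shift [0.0019 0.002  0.1382] turn [-0.0005  0.0005 -0.0002] rows 3.3 0.0
```

apply_moves([
  [[0.002,0.002,0.03,0,0,0,-0.3],[0.002,0.002,0.06,0,0,0,-0.3],[0.002,0.002,0.09,0,0,0,-0.3],[0.002,0.002,0.12,0,0,0,-0.3],[0.002,0.002,0.14,0,0,0,-0.3],[0.002,0.002,0.14,0,0,0,-0.3],[0.002,0.002,0.14,0,0,0,-0.3],[0.002,0.002,0.14,0,0,0,-0.3]],
])

```text
time: 14.28
tool_pos: [0.4274, -0.2204, 0.0588]
tcp_rot: [-0.137, 3.136, -0.002]
wrist_force: [0.1, 0.6, -0.3]
width: 0.65
```

```bash
python3 - <<'E'
from h import *
go((.426,-.2225,.02),95)
im=read_camera('scene')[:,:,::-1]; cv2.imwrite('pics/scene13.png',im)
it=read_camera('top')[:,:,::-1]; cv2.imwrite('pics/top13.png',it)
f=lambda a:np.clip((a.astype(float)-15)*2,0,255).astype(np.uint8)
cv2.imwrite('pics/z16.png',np.hstack([cv2.resize(f(im[150:280,150:280]),(390,390)),cv2.resize(f(it[190:310,310:430]),(390,390))]))
E
```

```text
t 14.28 pos [ 0.4274 -0.2204  0.0588] jaw 95.0 w 0.65 F [ 0.1  0.6 -0.3]
shift [ 0.0017 -0.0019  0.0388] turn [-0.0005  0.0007 -0.    ] rows 0.9 0.0
```

View pics/z16.png

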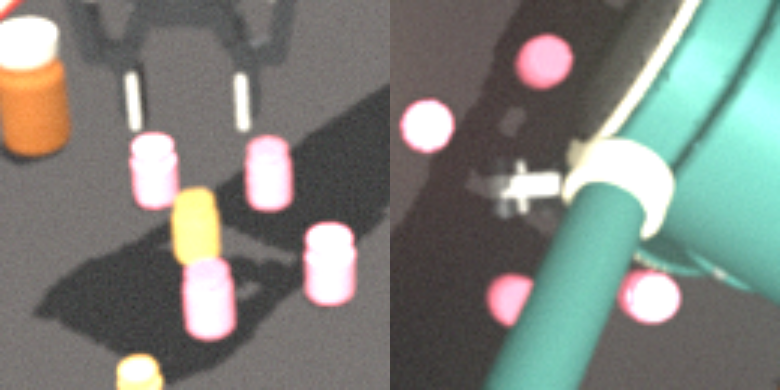

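apply_moves([
  [[0.002,-0.002,0.01,0,0,0,-0.3],[0.002,-0.002,0.02,0,0,0,-0.3],[0.002,-0.002,0.03,0,0,0,-0.3],[0.002,-0.002,0.04,0,0,0,-0.3],[0.002,-0.002,0.05,0,0,0,-0.3],[0.002,-0.002,0.05,0,0,0,-0.3],[0.002,-0.002,0.05,0,0,0,-0.3],[0.002,-0.002,0.05,0,0,0,-0.3]],
])

```text
time: 15.05
tool_pos: [0.4243, -0.2218, 0.0069]
tcp_rot: [0.137, -3.138, -0.0]
wrist_force: [-0.1, -0.1, 0.3]
width: 0.649
```

```bash
python3 - <<'E'
from h import *
go((.426,-.2225,-.029),95)
im=read_camera('scene')[:,:,::-1]; cv2.imwrite('pics/scene14.png',im)
f=lambda a:np.clip((a.astype(float)-15)*2,0,255).astype(np.uint8)
cv2.imwrite('pics/z17.png',cv2.resize(f(im[170:270,170:270]),(600,600)))
E
```

```text
t 15.05 pos [ 0.4243 -0.2218  0.0069] jaw 95.0 w 0.649 F [-0.1 -0.1  0.3]
shift [-0.0017 -0.0009  0.0359] turn [ 0.0001 -0.0001 -0.    ] rows 0.9 0.0
```

View pics/z17.png

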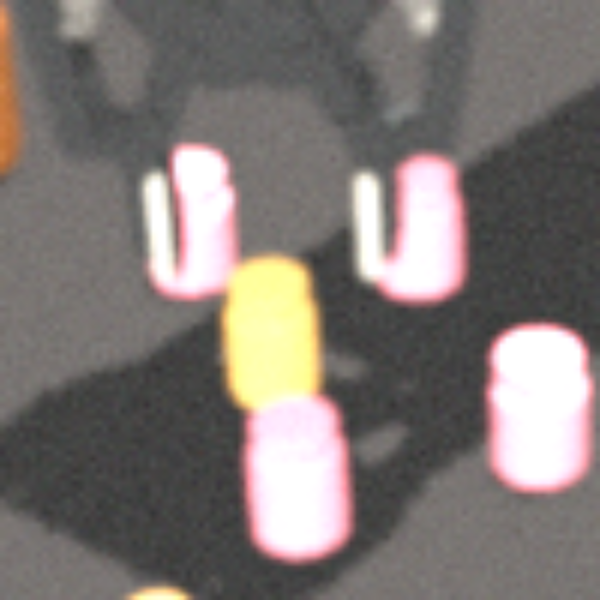

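apply_moves([
  [[-0.002,-0.001,0.007,0,0,0,-0.3],[-0.002,-0.001,0.014,0,0,0,-0.3],[-0.002,-0.001,0.021,0,0,0,-0.3],[-0.002,-0.001,0.027,0,0,0,-0.3],[-0.002,-0.001,0.032,0,0,0,-0.3],[-0.002,-0.001,0.036,0,0,0,-0.3],[-0.002,-0.001,0.036,0,0,0,-0.3],[-0.002,-0.001,0.036,0,0,0,-0.2]],
])

```text
time: 15.77
tool_pos: [0.4261, -0.2225, -0.0293]
tcp_rot: [0.137, -3.138, -0.001]
wrist_force: [0.1, -0.1, -0.7]
width: 0.604
```

apply_moves([
  [[0,0,0,0,0,0,0],[0,0,0,0,0,0,0.15],[0,0,0,0,0,0,0.3],[0,0,0,0,0,0,0.5],[0,0,0,0,0,0,1],[0,0,0,0,0,0,1],[0,0,0,0,0,0,1],[0,0,0,0,0,0,1]],
], force=40)

```text
time: 16.43
tool_pos: [0.4268, -0.223, -0.0283]
tcp_rot: [-0.137, 3.138, -0.001]
wrist_force: [-0.5, -0.3, 4.9]
width: 0.311
```

```bash
python3 - <<'E'
from h import *
go((.426,-.2225,-.029),95)
im=read_camera('scene')[:,:,::-1]; cv2.imwrite('pics/scene15.png',im)
f=lambda a:np.clip((a.astype(float)-15)*2,0,255).astype(np.uint8)
cv2.imwrite('pics/z18.png',cv2.resize(f(im[170:270,170:270]),(600,600)))
E
```

```text
t 16.43 pos [ 0.4268 -0.223  -0.0283] jaw 95.0 w 0.311 F [-0.5 -0.3  4.9]
shift [0.0008 0.0005 0.0007] turn [-0.0002  0.0002 -0.    ] rows 0.0 0.0
```

View pics/z18.png

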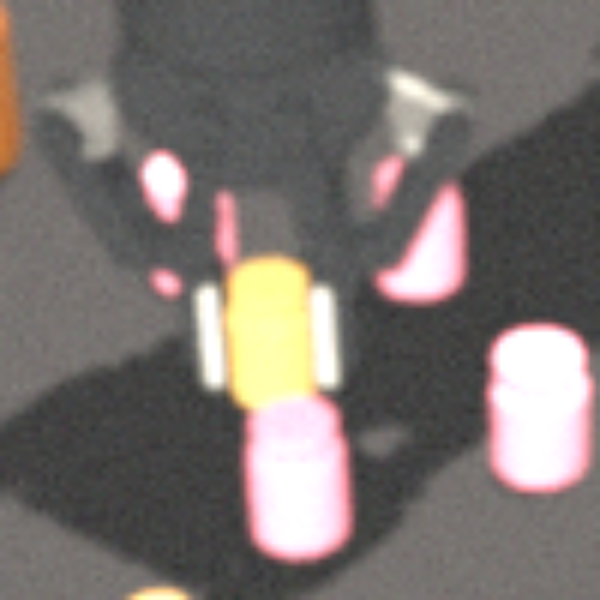

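The 200 g weight is gripped at (215,224) and the pink ones are undisturbed. Lifting.

apply_moves([
  [[0,0,-0.01,0,0,0,1],[0,0,-0.04,0,0,0,1],[0,0,-0.08,0,0,0,1],[0,0,-0.12,0,0,0,1],[0,0,-0.16,0,0,0,1],[0,0,-0.2,0,0,0,1],[0,0,-0.24,0,0,0,1],[0,0,-0.24,0,0,0,1]],
])

```text
time: 17.15
tool_pos: [0.4309, -0.2253, 0.221]
tcp_rot: [-0.136, 3.125, -0.013]
wrist_force: [1.3, -1.3, -0.4]
width: 0.316
```

```bash
python3 - <<'E'
from h import *
go((.524,.0145,.21),95)
im=read_camera('scene')[:,:,::-1]; cv2.imwrite('pics/scene16.png',im)
E
```

```text
t 17.15 pos [ 0.4309 -0.2253  0.221 ] jaw 95.0 w 0.316 F [ 1.3 -1.3 -0.4]
shift [-0.1134  0.2309  0.0104] turn [-0.0029  0.0041 -0.    ] rows 6.2 0.1
```

View pics/scene16.png

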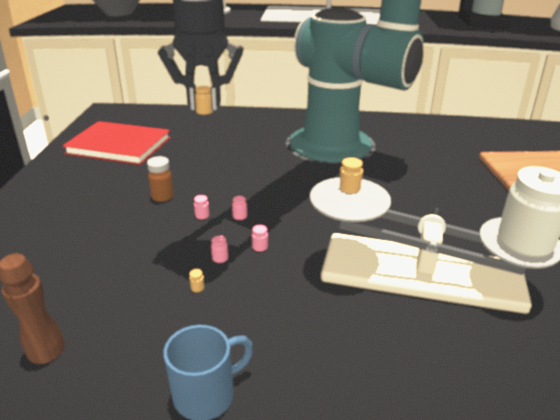

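apply_moves([
  [[-0.117,0.228,0,0,0,0,1],[-0.117,0.228,0,0,0,0,1],[-0.117,0.228,0,0,0,0,1],[-0.117,0.228,0,0,0,0,1],[-0.117,0.228,0,0,0,0,1],[-0.117,0.228,0,0,0,0,1],[-0.117,0.228,0,0,0,0,1],[-0.117,0.228,0,0,0,0,1]],
])

```text
time: 17.87
tool_pos: [0.5222, 0.0173, 0.2089]
tcp_rot: [0.144, -3.135, -0.001]
wrist_force: [-0.8, 0.2, -2.4]
width: 0.312
```

```bash
python3 - <<'E'
from h import *
go((.524,.0145,.125),95)
im=read_camera('scene')[:,:,::-1]; cv2.imwrite('pics/scene17.png',im)
cv2.imwrite('pics/z19.png',cv2.resize(im[90:240,290:430],(560,600)))
E
```

```text
t 17.87 pos [0.5222 0.0173 0.2089] jaw 95.3 w 0.312 F [-0.8  0.2 -2.4]
shift [-0.0019 -0.003   0.0839] turn [ 0.0003 -0.0012  0.0014] rows 2.0 0.0
```

View pics/z19.png

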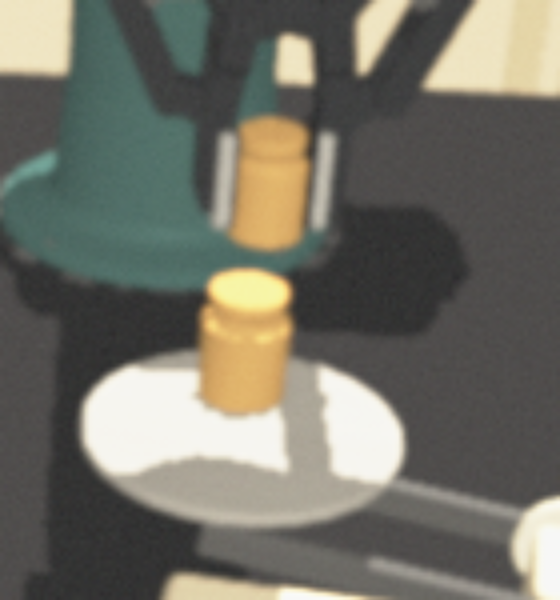

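apply_moves([
  [[0,0,0.015,0,0,0,1],[0,0,0.03,0,0,0,1],[0,0,0.045,0,0,0,1],[0,0,0.06,0,0,0,1],[0,0,0.075,0,0,0,1],[0,0,0.084,0,0,0,1],[0,0,0.084,0,0,0,1],[0,0,0.084,0,0,0,1]],
])

```text
time: 18.58
tool_pos: [0.5219, 0.0136, 0.1263]
tcp_rot: [0.134, -3.136, 0.0]
wrist_force: [0.2, -1.4, -1.6]
width: 0.309
```

```bash
python3 - <<'E'
from h import *
go((.522,.0145,.109),95)
im=read_camera('scene')[:,:,::-1]; cv2.imwrite('pics/scene18.png',im)
cv2.imwrite('pics/z20.png',cv2.resize(im[90:240,290:430],(560,600)))
E
```

```text
t 18.58 pos [0.5219 0.0136 0.1263] jaw 94.9 w 0.309 F [ 0.2 -1.4 -1.6]
shift [-0.0002  0.0009  0.0173] turn [-0.     -0.0007 -0.0005] rows 0.4 0.0
```

View pics/z20.png

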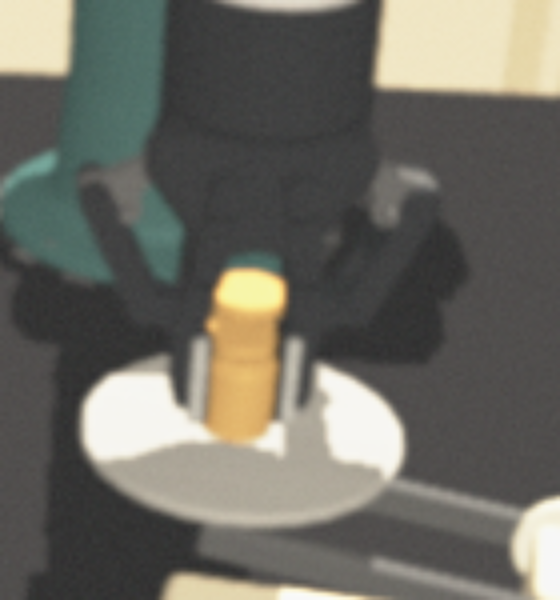

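apply_moves([
  [[0,0,0.004,0,0,0,1],[0,0,0.008,0,0,0,1],[0,0,0.012,0,0,0,1],[0,0,0.015,0,0,0,1],[0,0,0.018,0,0,0,1],[0,0,0.02,0,0,0,1],[0,0,0.02,0,0,0,1],[0,0,0.02,0,0,0,1]],
])

```text
time: 19.3
tool_pos: [0.5229, 0.0148, 0.107]
tcp_rot: [0.137, -3.138, -0.0]
wrist_force: [-1.2, 0.2, -1.1]
width: 0.313
```

```bash
python3 - <<'E'
from h import *
go((.522,.0145,.093),95)
im=read_camera('scene')[:,:,::-1]; cv2.imwrite('pics/scene19.png',im)
cv2.imwrite('pics/z21.png',cv2.resize(im[110:320,290:570],(800,600)))
E
```

```text
t 19.3 pos [0.5229 0.0148 0.107 ] jaw 95.0 w 0.313 F [-1.2  0.2 -1.1]
shift [ 0.0009 -0.0002  0.014 ] turn [ 0.     -0.0001 -0.    ] rows 0.3 0.0
```

View pics/z21.png

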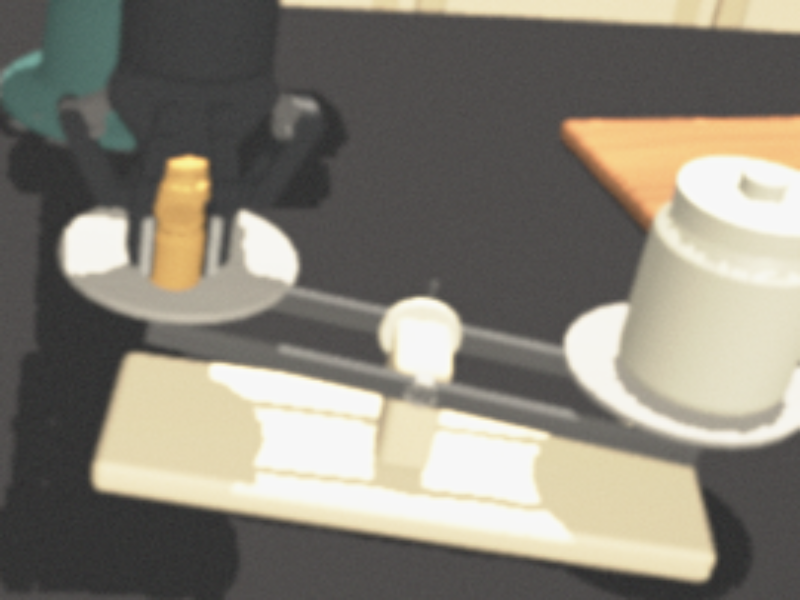

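apply_moves([
  [[0,0,0.002,0,0,0,1],[0,0,0.004,0,0,0,1],[0,0,0.006,0,0,0,1],[0,0,0.008,0,0,0,1],[0,0,0.01,0,0,0,1],[0,0,0.012,0,0,0,1],[0,0,0.012,0,0,0,1],[0,0,0.012,0,0,0,1]],
])

```text
time: 20.02
tool_pos: [0.5229, 0.0148, 0.0949]
tcp_rot: [0.137, -3.138, -0.0]
wrist_force: [-0.5, -0.6, 0.0]
width: 0.311
```

```bash
python3 - <<'E'
from h import *
go((.522,.0145,.093),95)
im=read_camera('scene')[:,:,::-1]; cv2.imwrite('pics/scene20.png',im)
cv2.imwrite('pics/z22.png',cv2.resize(im[110:320,290:570],(800,600)))
E
```

```text
t 20.02 pos [0.5229 0.0148 0.0949] jaw 95.0 w 0.311 F [-0.5 -0.6  0. ]
shift [ 0.0009 -0.0002  0.0019] turn [ 0.0001 -0.0001 -0.0001] rows 0.0 0.0
```

View pics/z22.png

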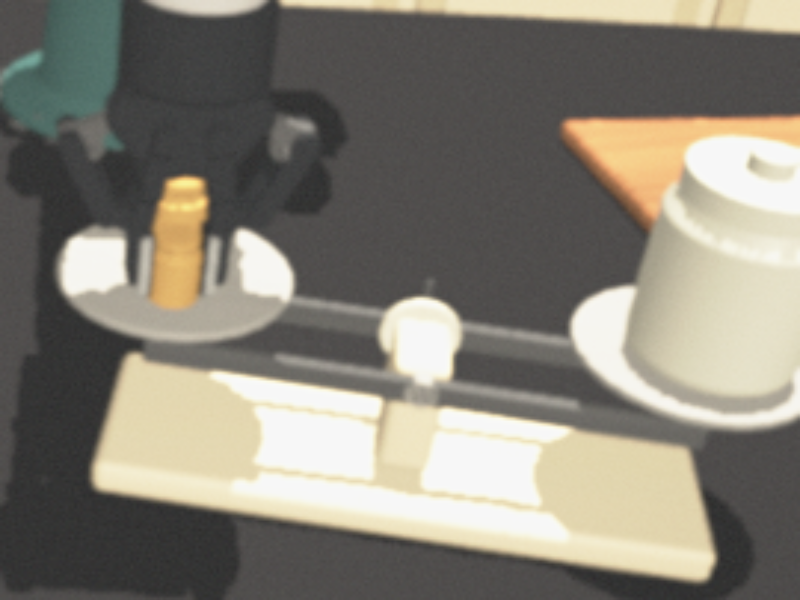

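apply_moves([
  [[0,0,0.002,0,0,0,1],[0,0,0.002,0,0,0,0.4],[0,0,0.002,0,0,0,0.3],[0,0,0.002,0,0,0,0.1],[0,0,0.002,0,0,0,-0.1],[0,0,0.002,0,0,0,-0.3],[0,0,0.002,0,0,0,-0.3],[0,0,0.002,0,0,0,-0.3]],
])

```text
time: 20.73
tool_pos: [0.5231, 0.0147, 0.0932]
tcp_rot: [-0.137, 3.138, 0.0]
wrist_force: [0.0, -0.1, -1.0]
width: 0.653
```

apply_moves([
  [[0,0,-0.01,0,0,0,-0.3],[0,0,-0.03,0,0,0,-0.3],[0,0,-0.06,0,0,0,-0.3],[0,0,-0.1,0,0,0,-0.3],[0,0,-0.14,0,0,0,-0.3],[0,0,-0.18,0,0,0,-0.3],[0,0,-0.2,0,0,0,-0.3],[0,0,-0.2,0,0,0,-0.3]],
])

```text
time: 21.4
tool_pos: [0.5266, 0.0146, 0.3016]
tcp_rot: [-0.136, 3.126, -0.001]
wrist_force: [0.6, 0.2, 0.8]
width: 0.647
```

```bash
python3 - <<'E'
from h import *
go((.522,-.2,.30),95)
im=read_camera('scene')[:,:,::-1]; cv2.imwrite('pics/scene21.png',im)
cv2.imwrite('pics/z23.png',cv2.resize(im[110:320,290:570],(800,600)))
E
```

```text
t 21.4 pos [0.5266 0.0146 0.3016] jaw 95.0 w 0.647 F [0.6 0.2 0.8]
shift [ 0.0233 -0.2134  0.0015] turn [-0.0004  0.0041 -0.    ] rows 5.1 0.1
```

View pics/z23.png

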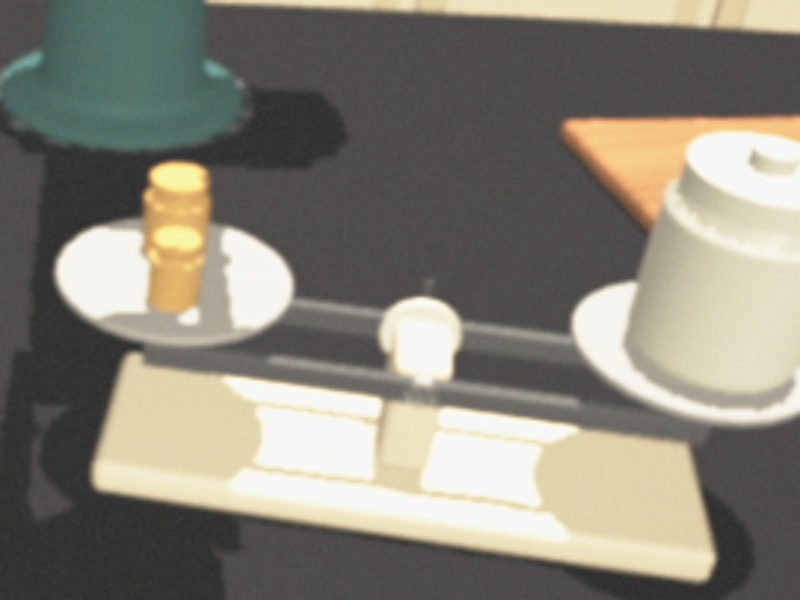

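Both weights stand on the pan and the beam is near level. I'll move the arm aside, let it settle and verify from both cameras.

apply_moves([
  [[0.02,-0.26,0,0,0,0,-0.3],[0.02,-0.26,0,0,0,0,-0.3],[0.02,-0.26,0,0,0,0,-0.3],[0.02,-0.26,0,0,0,0,-0.3],[0.02,-0.26,0,0,0,0,-0.3],[0.02,-0.26,0,0,0,0,-0.3],[0.02,-0.26,0,0,0,0,-0.3],[0.02,-0.26,0,0,0,0,-0.3]],
])

```text
time: 22.12
tool_pos: [0.5244, -0.2488, 0.2908]
tcp_rot: [0.13, -3.135, -0.002]
wrist_force: [-0.3, 1.0, -0.2]
width: 0.65
```

apply_moves([
  [[0,0,0,0,0,0,-0.3],[0,0,0,0,0,0,-0.3],[0,0,0,0,0,0,-0.3],[0,0,0,0,0,0,-0.3],[0,0,0,0,0,0,-0.3],[0,0,0,0,0,0,-0.3],[0,0,0,0,0,0,-0.3],[0,0,0,0,0,0,-0.3]],
])

```text
time: 22.78
tool_pos: [0.5259, -0.2457, 0.2933]
tcp_rot: [-0.138, 3.138, -0.0]
wrist_force: [-0.3, -0.4, 0.1]
width: 0.651
```

```bash
python3 - <<'E'
from h import *
print(readout.read_state()['time'])
im=read_camera('scene')[:,:,::-1]; cv2.imwrite('pics/scene22.png',im)
it=read_camera('top')[:,:,::-1]; cv2.imwrite('pics/top22.png',it)
cv2.imwrite('pics/z24.png',np.vstack([cv2.resize(im[110:320,290:570],(440,330)),cv2.resize(it[120:250,20:280],(440,220))]))
E
```

```text
22.7833
```

View pics/z24.png

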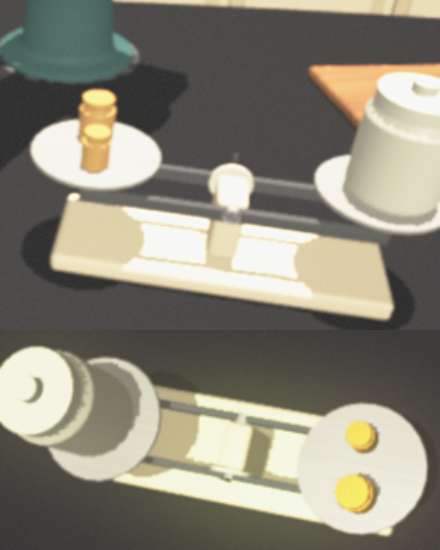

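```bash
python3 - <<'E'
from h import *
for n in('scene0','scene21','scene22'):
    im=cv2.imread(f'pics/{n}.png'); g=cv2.cvtColor(im,cv2.COLOR_BGR2GRAY)
    m=(g>105).astype(np.uint8); m[:,392:]=0; m[:,:300]=0; m[:160]=0; m[232:]=0
    r=np.argwhere(m)
    # left edge columns/rows of pan, and bottom edge of pan near col 330..370
    bot=[]
    for c in range(325,375,5):
        col=g[195:240,c].astype(float); d=np.diff(cv2.GaussianBlur(col[:,None],(1,5),0)[:,0]); bot.append(195+np.argmin(d))
    print(n,bot)
P=np.array([.5605,.0165,0])
for z in(.138,.129,.12,.111,.102): print(z,proj('scene',P+[0,0,z]).round(1))
t=cv2.imread('pics/top22.png')[:,:,::-1].copy()
for b in blobs(t,'brass'):
    if 180<b[1][0]<290: print(b[1],onz('top',b[1],.12+.022),np.linalg.norm((onz('top',b[1],.142)-onz('top',(231.5-.0,201),.12))[:2]))
E
```

```text
scene0 [np.int64(213), np.int64(215), np.int64(217), np.int64(218), np.int64(219), np.int64(219), np.int64(220), np.int64(220), np.int64(219), np.int64(218)]
scene21 [np.int64(225), np.int64(227), np.int64(228), np.int64(229), np.int64(230), np.int64(230), np.int64(230), np.int64(230), np.int64(229), np.int64(228)]
scene22 [np.int64(224), np.int64(226), np.int64(227), np.int64(228), np.int64(229), np.int64(229), np.int64(229), np.int64(229), np.int64(229), np.int64(228)]
0.138 [350.8 217.7]
0.129 [350.3 222.7]
0.12 [349.8 227.6]
0.111 [349.3 232.4]
0.102 [348.8 237.1]
[233.1, 182.6] [0.52227463 0.01428755 0.142     ] 0.027820125361947955
[229.7, 216.3] [0.4674467  0.01779135 0.142     ] 0.027521950078466154
```

apply_moves([
  [[0,0,0,0,0,0,-0.3],[0,0,0,0,0,0,-0.3],[0,0,0,0,0,0,-0.3],[0,0,0,0,0,0,-0.3],[0,0,0,0,0,0,-0.3],[0,0,0,0,0,0,-0.3],[0,0,0,0,0,0,-0.3],[0,0,0,0,0,0,-0.3]],
])

```text
time: 23.55
tool_pos: [0.5257, -0.2461, 0.2931]
tcp_rot: [0.137, -3.139, 0.0]
wrist_force: [-1.2, -0.5, -0.5]
width: 0.65
```

```bash
python3 - <<'E'
from h import *
im=read_camera('scene')[:,:,::-1]
d=np.abs(im.astype(int)-cv2.imread('pics/scene22.png'))[150:300,300:].max(2); print((d>40).sum())
print(bot.finish_job())
E
```

```text
0
the job is handed in; nothing more can be done
None
```

I stood the 400 g and 200 g brass weights upright on the empty pan, moved the arm clear, and handed the job in at about 23.6 s. The system gave no verdict.

**Last checks**
- **Weights:** from the top view, both axes are about 28 mm from the pan centre (the limit is 60 mm). Both look upright in the pictures.
- **Beam:** the pan sank about 9.5–10 px in the scene view. Level should be 9.9 px, or 18 mm, so the tilt is about 0.01 rad or less by my estimate. The jar therefore matches 600 g closely.
- **At rest:** two pictures 0.8 s apart showed no visible change around the balance. The arm was well away from everything.
- **Other objects:** the pink look-alikes and the 100 g weight were not touched.

**What disagreed**
- **Tool height:** the reported TCP height was about 30 mm lower than the real fingertips. It read −0.03 m with the tips near the worktop. I lowered in small steps, going by the pictures and the wrist force. The offset was the same at the pan, so heights were set relative to the grasp.
- **Scene camera:** it was off by about 5–8 mm in x (4–5 mm in height) compared with the top view. I relied mainly on the top view for horizontal positions.

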